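# Clear the bay and refit the analyser's cover

### The job

A tall reagent bottle has been left standing in the analyser's open bay, so its cover cannot go on. Lift the bottle out and stand it upright in the steel tray; then refit the cover: with its top edge tilted clear of the face, hook the lip of its lower edge fully home under the ledge at the bottom of the bay, then swing the top edge down until the cover lies flush in its recess. Lower both gently rather than letting them drop, let go, and leave the dishes and the tube rack where they are.

Things in the scene. Friction and masses are not known exactly. Their poses are not given: they have to be found in the camera images.
- analyser: White bench analyser, fixed, 244 mm wide, its sloping open bay facing the robot. Origin on the bench under the lower edge of the cover's seat; x into the machine, y across, z up. Front at x = -30 mm, back at 250. Behind the slope a deck 150 mm high, with a display 42 mm higher from x = 145 on. Bay floor 20 mm above the bench.
- bay (a point): Cover's seat: a flat rim round the bay's opening, 35 degrees above level. Point: middle of its lower edge, 50 mm above the bench. x up the slope, y across, z out of the face (up and to the robot). Opening x 8 to 116 mm, y -75 to 75. The seat (z = 0) lies in a recess 7 mm deep, y -94 to 94. Closed, the cover's axes agree with these and its back lies on z = 0.
- slot (a point): Bottom end wall of the slot under the ledge, on the seat's face, 20 mm down the slope from bay; axes as there. The ledge, 4 mm thick, roofs the seat from this wall to 12 mm up the slope, its underside 11 mm above the seat; the slot opens up the slope. The cover's lip goes home to within 5 mm of this wall, inserted with the cover's top edge raised 15 to 35 degrees.
- bay_top (a point): Wall, 7 mm high, that closes the recess at the top of the slope, 153 mm up the slope from slot; axes as bay. The cover is 148 mm long with its lip and must drop in below this wall, so it cannot slide into the slot flat.
- bottle_center (a point): Brown glass bottle with black cap, 52 mm in diameter up to 120 mm of its height, then narrowing to the cap (38 mm), 148 mm high in all, 0.2 to 0.45 kg. Point: on its axis half-way up, 74 mm above its foot; z along its axis. It starts upright on the bay floor, its upper part standing out of the opening.
- cover_handle (a point): Middle of the handle bar of the loose white cover. Cover axes: x to its upper edge, y across, z out of its front. Plate 130 (x) by 180 (y) by 5 mm, 0.18 to 0.29 kg. Handle in the plate's middle: flat-sided grey bar along x, 80 long, 16 wide (y), 14 deep, middle 29 mm above the cover's back. Starts flat on the bench, handle up, upper edge away from the robot.
- cover_lip (a point): Middle of the free end of the cover's lip, on its back face. The lip is a tongue 150 mm wide, 4 mm thick, standing 18 mm out of the lower edge, flush with the back. The point lies 83 mm in -x and 29 mm in -z from the handle's middle; axes as the cover's.
- cover_top (a point): Middle of the cover's upper edge, on its back face: 65 mm in x and 29 mm in -z from the handle's middle; axes as the cover's.
- tray: Shallow open steel tray, fixed, 170 mm (x) by 140 mm (y), rim 24 mm high, walls and floor 4 mm thick. Origin: centre of its underside, on the bench. It stands on one side of the analyser and the cover lies on the other.
- dishes_center (a point): Stack of three glass dishes, bystander, 94 mm in diameter, 48 mm high. Point: its centre, 24 mm above the bench.
- rack_center (a point): Blue tube rack, bystander, 150 mm (x) by 70 mm (y), 91 mm high with its tubes. Point: its centre, 45 mm above the bench.
There are look-alikes about, which are no part of the job. Of the things shaped like the part that bears cover_handle, the white one is meant.

How it is judged:
By the outcome, as a careful person would: the job done as asked, in the order asked, and still so for the second after the job is handed in, with the robot touching nothing.
It also fails if it takes over 72 s, if anything falls off the work surface, if the arm or the gripper's body presses on something with over 40 N, if the wrist force passes 120 N, or if a joint passes its speed limit or range.

### The arm

A 6-joint arm with a two-finger parallel gripper is mounted at the origin on the work surface. World frame = base frame: x ahead of the robot, y to its left, z up, the work surface at z = 0. Lengths are in mm, angles in degrees, forces in N, time in s.
With the tool pointing down it reaches from about 325 to 900 mm from the base axis. Payload 6.1 kg.
Tool frame: the origin (TCP) lies at the very end of the fingers, on their centre line; the grasp point (between the pads) lies 19 mm behind it; z points along the fingers, y is the line along which they close (so a half turn about z gives the same grasp; the last joint's range is limited). The gripper opens to 85 mm and grips with 20 to 120 N. Pads are 22 mm wide; open, the fingers measure 114 mm over their backs; the gripper's body (76 mm by 85 mm) begins 54 mm behind the grasp point. The pads swing forward as they close: fully open they stand 13 mm farther back than shut.
Start: joints at [68.52, 12.628, 87.462, -0, 79.91, -7.225], TCP at [153.899, 605.748, 231.3] pointing down, gripper open.
Joint ranges: [-170.65, 170.65], [-52.31, 119.04], [5.05, 147.46], [-71.25, 251.25], [11.57, 151.72], [-153.62, 153.62]. Speed limits (degrees/s): [147.25, 147.25, 172.46, 180, 180, 180].

### API

Orientations are given as a 3x3 rotation matrix whose columns are the frame's x, y, z axes.
In Python, from bench import status, grab_frame, ticket gives the robot as it stands.
- The arm moves only by the tool move_arm, never from a script. Its argument "commands" is text: rows parted by semicolons, each of 7 numbers parted by spaces: the turn, a rotation vector about the world's x, y, z in degrees, then the shift along the world's x, y, z in m, then the gripper's target within -1 to 1 (shut at 1, half-way at 0, fully open at -1). A call has 1 to 12 rows; each row is the pose to reach, as a shift and turn from the pose commanded when the call began; what a row does not reach only later rows make up. A row lasts 1/12 s, in which the tool goes at most 41.7 mm and 7.16 degrees, less where a joint would pass 70% of its speed; a pose out of reach is approached as far as the arm can. A call with a gripper value outside its range is refused whole. The fingers move at their own pace and stop on an object; the grip force is fixed at half the most. Time passes only in rows, so rows that repeat a pose let the fingers close. It gives the time, the measured TCP pose, the force, the opening and the grip force at its end, in the units of the state.
- status.read_state(): the state, without advancing time (a new reading comes with each control period).
- grab_frame(name): name is "side" or "top" or "wrist"; returns a dict with "frame" (480x640x3 uint8, red, green, blue), "range_z" (480x640 float32, mm along the optical axis (not along the pixel's ray), 0 where there is no reading), "camera_matrix" (3x3 intrinsics, pixels), "dist" ([k1, k2, p1, p2, k3] as OpenCV has them; the pictures are not rectified), "R" (3x3) and "t" (3): a world point X has camera coordinates R X + t; the wrist camera has in their place "T_tool_cam" (4x4, takes a point from camera to tool coordinates, whose origin is the TCP and whose axes are the flange's). Camera axes: x right, y down, z forward; pixel columns grow to the right and rows downward; lengths in mm; the calibration is good to about 2 mm. A picture is of the moment at which its call begins: read the wrist's pose just before it.
- ticket.hand_in(): hands the job in; it is judged then, once.
The state is a dict: "clock": time; "joints": joint angles; "joint_vel": joint speeds; "joint_efforts": joint torques, N m; "tcp_pos": TCP position; "tcp_rot": TCP orientation; "contact_force": force on the tool from outside, world axes, zero at the start; "moment": the same for the moment, N m; "width": opening from 0.0 (shut) to 1.0 (fully open); "gripper_force": force on a finger pad.
Only numpy, scipy, OpenCV 4.12 (cv2) and the standard library are available. Lean on these libraries where they do the work, as an engineer would, in place of code of your own. Each camera call takes 0.05 s, during which the arm holds its last target. There are 200 camera calls.

## Working session

There is one attempt and no reset: what is moved stays moved. The work goes in short steps, Python scripts to look and compute and a tool call to move; the robot and the scene stay as the last step left them, time stands still between calls to the robot, and variables do not carry over. Pictures are saved under pics/ and viewed, at most 10 in all, crops included, and the job is handed in when it is done.

Besides the shell and the picture viewer there is one more tool, called as name(argument=value, ...) on one line, values as JSON. move_arm: Moves the arm, as the interface text tells. Its arguments: {"type":"object","properties":{"commands":{"type":"string"}},"required":["commands"]}

```bash
mkdir -p pics; ls; cat > h.py <<'E'
import numpy as np,cv2
from bench import status,grab_frame,ticket
def shot(n,save=None):
    s=status.read_state();f=grab_frame(n);f['s']=s
    if 'T_tool_cam' in f:
        T=np.array(f['T_tool_cam']);Rt=np.array(s['tcp_rot']);
        f['Rw']=Rt@T[:3,:3];f['tw']=Rt@T[:3,3]+np.array(s['tcp_pos'])
    else:
        R=np.array(f['R']);f['Rw']=R.T;f['tw']=-R.T@np.array(f['t'])
    if save: cv2.imwrite('pics/'+save,f['frame'][:,:,::-1])
    return f
def px(f,u,v,d=None,h=None):
    p=cv2.undistortPoints(np.array([[[u,v]]],float),np.array(f['camera_matrix']),np.array(f['dist']))[0,0]
    r=f['Rw']@np.array([p[0],p[1],1.])
    if h is not None: return f['tw']+r*(h-f['tw'][2])/r[2]
    d=f['range_z'][int(round(v)),int(round(u))] if d is None else d
    return f['tw']+r*d
def cloud(f):
    H,W=f['range_z'].shape
    uv=np.stack(np.meshgrid(np.arange(W),np.arange(H)),-1).reshape(-1,1,2).astype(float)
    p=cv2.undistortPoints(uv,np.array(f['camera_matrix']),np.array(f['dist']))[:,0]
    P=np.c_[p,np.ones(len(p))]*f['range_z'].reshape(-1,1)
    X=P@f['Rw'].T+f['tw'];X[P[:,2]==0]=np.nan
    return X.reshape(H,W,3)
E
python3 - <<'E'
from h import *
import pickle
for n in ['top','side']:
    f=shot(n,n+'1.png');pickle.dump(f,open(n+'1.pkl','wb'));print(n,f['tw'],f['Rw'].round(2).tolist())
s=status.read_state();print(s['clock'],s['tcp_rot'])
E
```

```text
pics
top [ 317.49775931  106.17232787 1964.36151844] [[0.02, -1.0, 0.08], [-1.0, -0.02, 0.01], [-0.01, -0.08, -1.0]]
side [  166.67312223 -1156.19199357  1455.01482638] [[0.97, -0.17, 0.14], [-0.22, -0.71, 0.67], [-0.01, -0.69, -0.73]]
0.1 [[-9.69203063e-01  2.46262096e-01 -6.35544985e-04]
 [ 2.46262828e-01  9.69201669e-01 -1.65670128e-03]
 [ 2.07988531e-04 -1.76219106e-03 -9.99998426e-01]]
```

View pics/top1.png

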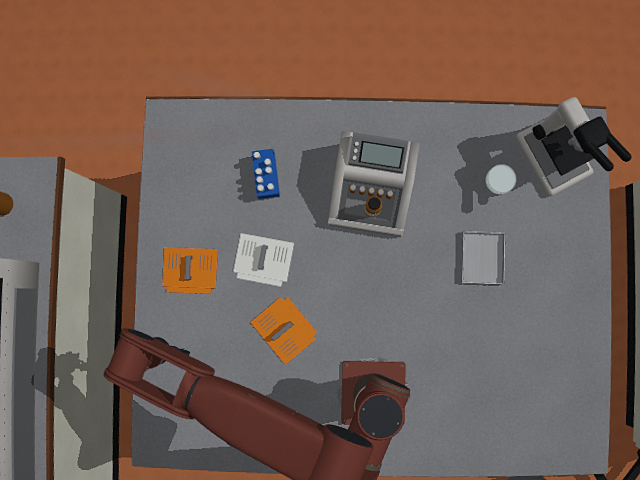

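View pics/side1.png

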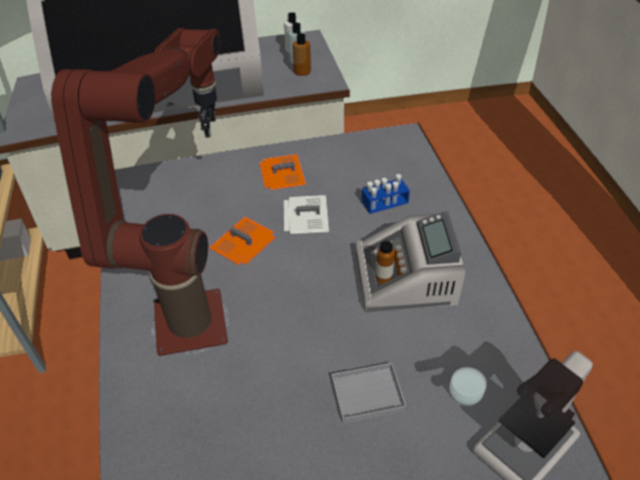

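Top view: the lid candidates are white (264,259), orange (189,270) and orange (284,329), so I choose the white one. The bottle is at (373,204) in the bay; the amber bottles on the back shelf in the side view (302,55) are look-alikes. The tray is at (482,258), the dishes at (500,179), the rack at (265,174) and a microscope at (570,145).

```bash
python3 - <<'E'
import pickle
from h import *
f=pickle.load(open('top1.pkl','rb'));X=cloud(f);im=f['frame'].astype(int)
def reg(n,u0,u1,v0,v1,m):
    M=np.zeros(im.shape[:2],bool);M[v0:v1,u0:u1]=1;M&=m(X,im);P=X[M]
    r=cv2.minAreaRect(P[:,:2].astype(np.float32));print(n,len(P),'ctr',np.round(r[0],1),'size',np.round(r[1],1),'ang',round(r[2],2),'zmed',np.nanmedian(P[:,2]).round(1),'zmax',np.nanmax(P[:,2]).round(1));return P
br=lambda X,i:(i.min(-1)>150)
reg('cover',225,305,225,295,br)
reg('handle',225,305,225,295,lambda X,i:X[...,2]>22)
reg('analyser',320,425,125,245,lambda X,i:X[...,2]>15)
reg('deckdisp',320,425,125,245,lambda X,i:X[...,2]>175)
reg('tray',450,515,225,295,lambda X,i:X[...,2]>14)
reg('dish',480,520,160,200,lambda X,i:X[...,2]>25)
reg('rack',240,290,145,205,lambda X,i:X[...,2]>25)
b=reg('cap',360,390,190,222,lambda X,i:(X[...,2]>150)&(i.max(-1)<90))
print('table z',np.nanmedian(X[330:350,420:560,2]),X[300:340,420:560,2].std())
for u,v in [(373,204),(375,203),(264,245),(264,258)]:print(u,v,px(f,u,v).round(1))
c1=cv2.resize(f['frame'][120:245,320:430],None,fx=3.6,fy=3.6,interpolation=2)
c2=cv2.resize(f['frame'][220:320,225:325],None,fx=3.6,fy=3.6,interpolation=2)
o=np.zeros((450,790,3),np.uint8);o[:c1.shape[0],:c1.shape[1]]=c1;o[:360,400:760]=c2
cv2.imwrite('pics/crop1.png',o[:,:,::-1])
E
```

```text
cover 2024 ctr [426.7 370.2] size [181.5 149.3] ang 80.69 zmed 5.5 zmax 45.0
handle 131 ctr [436.2 368. ] size [18.  80.6] ang 78.21 zmed 35.6 zmax 49.7
analyser 7300 ctr [691.   20.8] size [364.8 340.8] ang 3.93 zmed 141.0 zmax 206.6
deckdisp 1295 ctr [692.8  13.7] size [171.2 216.1] ang 81.41 zmed 187.2 zmax 206.6
tray 412 ctr [ 437.1 -347.2] size [208.  210.8] ang 6.96 zmed 21.0 zmax 44.3
dish 661 ctr [ 707.3 -407.5] size [94.  93.9] ang 71.88 zmed 49.0 zmax 69.8
rack 1003 ctr [706.8 366.1] size [155.6  70.9] ang 8.1 zmed 62.9 zmax 103.9
cap 133 ctr [594.9  17.2] size [35.9 42.3] ang 44.3 zmed 168.4 zmax 180.9
table z 0.7679267264588816 nan
373 204 [592.9  17.5 167.3]
375 203 [594.8  12.  175.7]
264 245 [472.4 362.2  34.9]
264 258 [430.4 361.5  31.1]
```

View pics/crop1.png

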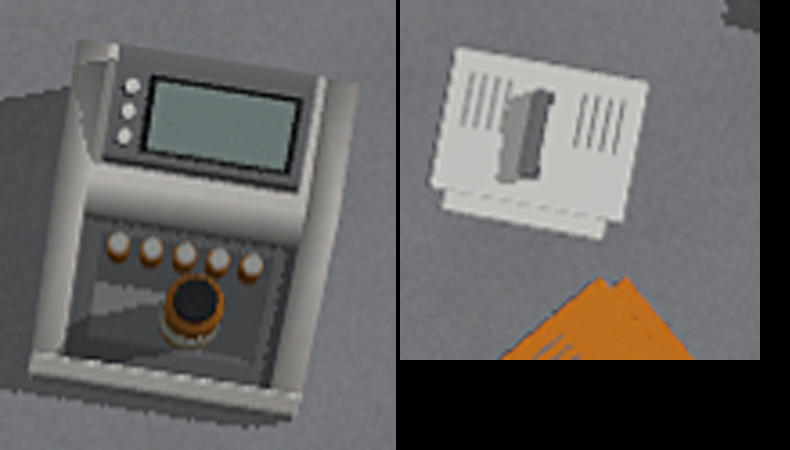

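The crop confirms the white cover: grey handle at about (525,135), lip on its near edge at (525,215). The black-capped brown bottle is at (195,300), between the bay's side walls, with vials behind it. Next I'll get closer views from the wrist camera.

```bash
python3 - <<'E'
from h import *
f=shot('wrist');print(np.array(f['T_tool_cam']).round(3).tolist(),np.array(f['camera_matrix']).round(1).tolist());s=f['s'];print(s['width'],s['contact_force'])
E
```

```text
[[0.002, -0.963, -0.269, 67.193], [1.0, 0.002, -0.001, 0.621], [0.001, -0.269, 0.963, -142.201], [0.0, 0.0, 0.0, 1.0]] [[383.9, 0.0, 325.6], [0.0, 383.9, 242.8], [0.0, 0.0, 1.0]]
0.9989237995814131 [ 0.60868603  0.10674652 -0.19027908]
```

move_arm(commands="0 0 0 0.02 -0.02 0.03 -1; 0 0 0 0.04 -0.05 0.06 -1; 0 0 0 0.06 -0.08 0.08 -1; 0 0 0 0.08 -0.11 0.1 -1; 0 0 0 0.10 -0.14 0.12 -1; 0 0 0 0.12 -0.17 0.13 -1; 0 0 0 0.14 -0.2 0.13 -1; 0 0 0 0.16 -0.22 0.13 -1; 0 0 0 0.18 -0.235 0.13 -1; 0 0 0 0.18 -0.235 0.13 -1; 0 0 0 0.18 -0.235 0.13 -1")

```text
clock: 1.07
tcp_pos: [334.5, 369.9, 361.1]
tcp_rot: [[-0.969, 0.249, -0.001], [0.249, 0.969, -0.0], [0.0, -0.0, -1.0]]
contact_force: [0.0, -0.1, -0.3]
width: 0.998
gripper_force: 0.0
```

```bash
python3 - <<'E'
from h import *
import pickle
f=shot('wrist','w1.png');pickle.dump(f,open('w1.pkl','wb'));X=cloud(f);i=f['frame'].astype(int)
print('z noise',np.nanmedian(X[...,2]))
M=(i.min(-1)>150)&(X[...,2]<15);P=X[M];r=cv2.minAreaRect(P[:,:2].astype(np.float32));print(len(P),r,np.nanmedian(P[:,2]))
M=(X[...,2]>25)&(X[...,2]<50)&(abs(X[...,0]-430)<60)&(abs(X[...,1]-370)<60);P=X[M];r=cv2.minAreaRect(P[:,:2].astype(np.float32));print(len(P),r,np.nanmedian(P[:,2]),np.median(P[:,:2],axis=0))
E
```

```text
z noise 0.5984506538512733
11166 ((342.319091796875, 537.6583862304688), (1142.163330078125, 363.25830078125), 83.93025207519531) 4.468052423775191
730 ((434.31201171875, 368.8487243652344), (15.960193634033203, 80.35440826416016), 80.68399047851562) 35.36418063517871 [432.01097312 369.0959074 ]
```

View pics/w1.png

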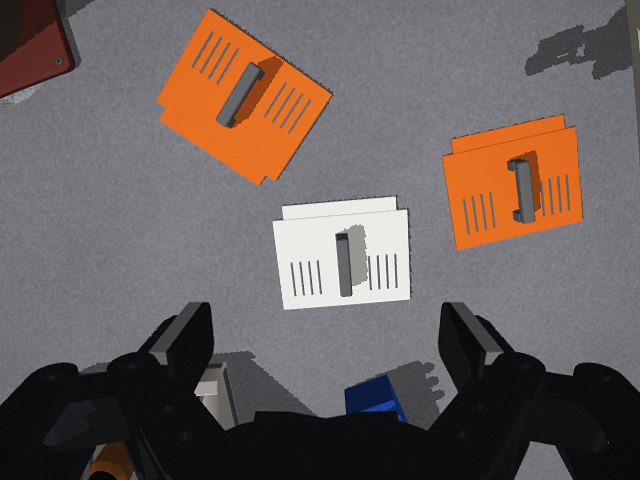

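move_arm(commands="0 0 0 0.01 -0.03 0.01 -1; 0 0 0 0.03 -0.06 0.03 -1; 0 0 0 0.05 -0.09 0.05 -1; 0 0 0 0.07 -0.12 0.05 -1; 0 0 0 0.09 -0.15 0.05 -1; 0 0 0 0.10 -0.18 0.05 -1; 0 0 0 0.11 -0.21 0.05 -1; 0 0 0 0.12 -0.24 0.05 -1; 0 0 0 0.13 -0.28 0.05 -1; 0 0 0 0.14 -0.32 0.05 -1; 0 0 0 0.14 -0.35 0.05 -1; 0 0 0 0.14 -0.35 0.05 -1")

```text
clock: 2.12
tcp_pos: [474.1, 17.4, 410.6]
tcp_rot: [[-0.968, 0.25, -0.001], [0.25, 0.968, -0.002], [0.001, -0.002, -1.0]]
contact_force: [0.6, 0.6, 0.5]
width: 0.999
gripper_force: 0.0
```

The wrist view shows the white cover at about (342,255), with its lip on the robot's side; the handle fit of 80×16 mm with its top at 35 mm agrees with the description. Now the analyser.

```bash
python3 - <<'E'
from h import *
import pickle
f=shot('wrist','w2.png');pickle.dump(f,open('w2.pkl','wb'));X=cloud(f)
f1=pickle.load(open('w1.pkl','rb'))
for n,u,v,h in [('TL',273,222,5),('TR',408,209,5),('BR',410,299,5),('BL',285,309,5),('lipL',282,206,4),('lipR',397,196,4)]: print(n,px(f1,u,v,h=h).round(1),px(f1,u,v).round(1))
E
```

```text
TL [358.9 291.4   5. ] [358.7 291.6   6.1]
TR [385.9 469.    5. ] [387.1 469.8  -0. ]
BR [513.2 447.2   5. ] [5.157e+02 4.478e+02 1.000e-01]
BL [484.3 272.1   5. ] [484.4 272.    4.8]
lipL [341.3 308.8   4. ] [341.1 309.    5. ]
lipR [365.7 458.5   4. ] [366.2 458.8   1.3]
```

View pics/w2.png

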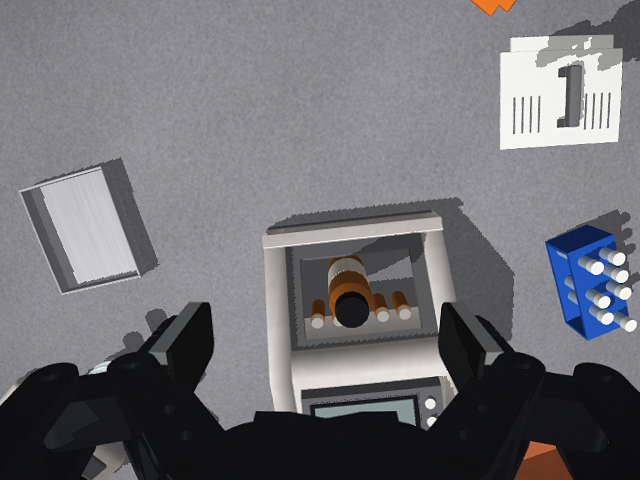

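The bottle's cap centre is at about (352,310), the ledge's front edge runs from (264,234) to (441,215), and the tray is at left. I'll take analyser profiles from the depth.

```bash
python3 - <<'E'
from h import *
import pickle
f=pickle.load(open('w2.pkl','rb'));X=cloud(f)
a=np.radians(-9.0);c,s=np.cos(a),np.sin(a)
ex=np.array([c,s]);ey=np.array([-s,c])
P=X[140:420].reshape(-1,3);P=P[np.isfinite(P[:,0])];p=P[:,:2]-[594,17]
q=np.c_[p@ex,p@ey,P[:,2]]
q=q[(abs(q[:,0])<180)&(abs(q[:,1])<160)&(q[:,2]<230)]
np.save('q.npy',q)
for y in [-110,-99,-84,-60,60,84,99,110]:
    m=abs(q[:,1]-y)<3;print('y',y,[(int(x),int(np.median(q[m&(abs(q[:,0]-x)<3),2]))) for x in range(-126,100,6) if (m&(abs(q[:,0]-x)<3)).sum()>2])
for x in [-80,-60,-30,0,30]:
    m=abs(q[:,0]-x)<3;print('x',x,[(int(y),int(np.median(q[m&(abs(q[:,1]-y)<2),2]))) for y in range(-140,141,5) if (m&(abs(q[:,1]-y)<2)).sum()>1])
E
```

```text
y -110 [(-126, 0), (-120, 0), (-114, 0), (-108, 0), (-102, 0), (-96, 0), (-90, 0), (-84, 0), (-78, 0), (-72, 0), (-66, 16), (-60, 50), (-54, 54), (-48, 52), (-42, 53), (-36, 57), (-30, 60), (-24, 64), (-18, 69), (-12, 73), (-6, 78), (0, 81), (6, 85), (12, 91), (18, 95), (24, 98), (30, 103), (36, 106), (42, 111), (48, 114), (54, 120), (60, 124), (66, 128), (72, 132), (78, 136), (84, 140), (90, 145), (96, 148)]
y -99 [(-126, 0), (-120, 0), (-114, 0), (-108, 0), (-102, 0), (-96, 0), (-90, 0), (-84, 0), (-78, 0), (-72, 0), (-66, 15), (-60, 49), (-54, 53), (-48, 55), (-42, 53), (-36, 57), (-30, 60), (-24, 65), (-18, 69), (-12, 73), (-6, 78), (0, 81), (6, 86), (12, 90), (18, 94), (24, 99), (30, 103), (36, 107), (42, 111), (48, 115), (54, 119), (60, 124), (66, 128), (72, 132), (78, 137), (84, 140), (90, 145), (96, 148)]
y -84 [(-126, 0), (-120, 0), (-114, 0), (-108, 0), (-102, 0), (-96, 0), (-90, -1), (-84, 0), (-78, 0), (-72, 0), (-66, 18), (-60, 49), (-54, 54), (-48, 56), (-42, 49), (-36, 56), (-30, 59), (-24, 63), (-18, 68), (-12, 72), (-6, 77), (0, 82), (6, 85), (12, 88), (18, 94), (24,
[... 4170 characters left out ...]
7), (30, 19), (35, 19), (40, 19), (45, 19), (50, 20), (55, 18), (60, 20), (65, 19), (70, 19), (75, 19), (80, 19), (85, 19), (90, 73), (95, 75), (100, 75), (105, 79), (110, 83), (115, 84), (120, 84), (125, 85), (130, 84), (135, 83)]
x 30 [(-140, 0), (-135, 0), (-130, 0), (-110, 103), (-105, 103), (-100, 103), (-95, 102), (-90, 103), (-85, 103), (-80, 95), (-75, 95), (-70, 94), (-65, 93), (-60, 19), (-55, 20), (-50, 19), (-45, 19), (-40, 19), (-35, 19), (-30, 19), (30, 20), (35, 19), (40, 20), (45, 19), (50, 19), (55, 19), (60, 19), (65, 19), (70, 19), (75, 19), (80, 18), (85, 19), (90, 94), (95, 95), (100, 96), (105, 98), (110, 104), (115, 105), (120, 105), (125, 104), (130, 104), (135, 104)]
```

```bash
cat > fit.py <<'E'
from h import *
import pickle
from scipy.optimize import minimize
t=np.tan(np.radians(35))
def model(x,y):
    z=50+t*x+np.where(abs(y)>94,7/np.cos(np.radians(35)),0)
    z=np.where(x<-15.2,57.7+(x+15.2)*t,z)
    z=np.where((x>109)&True,50+t*x+8.5,z); z=np.minimum(z,150)
    z=np.where((abs(y)>122)|(x<-26),0,z); return z
def cost(v,P,full=False):
    a=np.radians(v[2]);p=P[:,:2]-v[:2];x=p@[np.cos(a),np.sin(a)];y=p@[-np.sin(a),np.cos(a)]
    op=(abs(y)<75)&(x>5)&(x<97)
    m=(x>-60)&(x<115)&(abs(y)<150)&~op
    e=np.minimum(abs(P[:,2]-model(x,y)),6)
    if full:return e[m]
    return np.where(m,e,3).mean()
f=pickle.load(open('w2.pkl','rb'));X=cloud(f)
P=X[140:400].reshape(-1,3);P=P[np.isfinite(P[:,0])];P=P[(np.hypot(P[:,0]-594,P[:,1]-17)<260)&(P[:,2]<160)]
best=None
for a in (-11,-9,-7):
  for dx in(-6,0,6):
    x0=np.array([594-38*np.cos(.157)+2+dx,17+38*.157+11,a])
    r=minimize(cost,x0,args=(P,),method='Nelder-Mead',options=dict(initial_simplex=x0+np.array([[0,0,0],[5,0,0],[0,5,0],[0,0,2]]),xatol=.02,fatol=1e-5))
    if best is None or r.fun<best.fun:best=r
print(best.x.round(2),best.fun,np.median(cost(best.x,P,True)),np.mean(cost(best.x,P,True)>4))
# bottle cap
m=(X[...,2]>162)&(X[...,2]<172)&(np.hypot(X[...,0]-594,X[...,1]-17)<40);C=X[m];print('cap',cv2.minEnclosingCircle(C[:,:2].astype(np.float32)),np.median(C[:,:2],0),np.median(C[:,2]))
v=best.x;a=np.radians(v[2]);d=np.median(C[:,:2],0)-v[:2];print('bottle in analyser',d@[np.cos(a),np.sin(a)],d@[-np.sin(a),np.cos(a)])
# tray rim
m=(X[...,2]>19)&(X[...,2]<27)&(abs(X[...,0]-437)<130)&(abs(X[...,1]+347)<130);C=X[m];print('tray',len(C),cv2.minAreaRect(C[:,:2].astype(np.float32)))
for u,v_ in [(20,190),(103,166),(141,277),(62,293)]:print(px(f,u,v_,h=24).round(1))
E
python3 fit.py
```

```text
[560.43  33.39  -8.08] 2.7180196617127055 1.0575364254645478 0.24606408991463258
cap ((597.010498046875, 15.092680931091309), 19.297321319580078) [595.55225727  15.42466379] 167.5553625076817
bottle in analyser 37.295381994033015 -12.853240800422766
tray 1427 ((447.85076904296875, -352.30230712890625), (142.6740264892578, 171.41366577148438), 88.69113159179688)
[ 363.  -417.1   24. ]
[ 366.2 -277.6   24. ]
[ 534.5 -284.8   24. ]
[ 528.5 -421.1   24. ]
```

```bash
cat >> fit.py <<'E'
print('----')
v=best.x;a=np.radians(v[2]);p=P[:,:2]-v[:2];x=p@[np.cos(a),np.sin(a)];y=p@[-np.sin(a),np.cos(a)];z=P[:,2]
for n,m in [('seatL',(y>79)&(y<90)&(x>0)&(x<100)),('seatR',(y<-79)&(y>-90)&(x>0)&(x<100)),('seatlow',(abs(y)<70)&(x>-8)&(x<4)),('cheekL',(y>99)&(y<117)&(x>0)&(x<95)),('cheekR',(y<-99)&(y>-117)&(x>0)&(x<95)),('ledgeL',(y>30)&(y<90)&(x>-23.5)&(x<-17)),('ledgeR',(y<-30)&(y>-90)&(x>-23.5)&(x<-17))]:
    r=z[m]-model(x[m],y[m]);print(n,m.sum(),np.median(r).round(2),'slope',np.degrees(np.arctan(np.polyfit(x[m],z[m],1)[0])).round(1))
# profile near ledge
m=(abs(y)<85)
print([(k,round(float(np.median(z[m&(abs(x-k)<.75)])),1)) for k in np.arange(-32,6,1.5)])
for lo,hi in((20,60),(60,95)):
  m=(x>lo)&(x<hi);w=z-50-t*x
  print([(k,round(float(np.median(w[m&(abs(y-k)<.75)])),1)) for k in list(np.arange(-126,-68,3.))+list(np.arange(69,128,3.)) if (m&(abs(y-k)<.75)).sum()>2])
E
python3 fit.py|sed -n '/----/,$p'
```

```text
----
seatL 966 -0.61 slope 18.7
seatR 803 -0.22 slope 26.9
seatlow 1040 -0.11 slope 35.1
cheekL 873 -0.31 slope 34.8
cheekR 1195 -0.11 slope 35.0
ledgeL 245 -0.15 slope 36.7
ledgeR 249 -0.12 slope 34.7
[(np.float64(-32.0), 7.5), (np.float64(-30.5), 31.5), (np.float64(-29.0), 48.0), (np.float64(-27.5), 48.9), (np.float64(-26.0), 50.1), (np.float64(-24.5), 50.9), (np.float64(-23.0), 52.0), (np.float64(-21.5), 53.1), (np.float64(-20.0), 54.0), (np.float64(-18.5), 55.3), (np.float64(-17.0), 56.2), (np.float64(-15.5), 56.5), (np.float64(-14.0), 55.3), (np.float64(-12.5), nan), (np.float64(-11.0), 43.1), (np.float64(-9.5), 43.2), (np.float64(-8.0), 44.4), (np.float64(-6.5), 45.4), (np.float64(-5.0), 46.6), (np.float64(-3.5), 47.4), (np.float64(-2.0), 48.4), (np.float64(-0.5), 49.4), (np.float64(1.0), 50.5), (np.float64(2.5), 51.7), (np.float64(4.0), 52.7), (np.float64(5.5), 53.6)]
[(np.float64(-123.0), 6.8), (np.float64(-120.0), 8.2), (np.float64(-117.0), 8.1), (np.float64(-114.0), 8.5), (np.float64(-111.0), 8.4), (np.float64(-108.0), 8.4), (np.float64(-105.0), 8.5), (np.float64(-102.0), 8
[... 153 characters left out ...]
), -0.2), (np.float64(-81.0), 0.1), (np.float64(-78.0), -1.3), (np.float64(-75.0), -5.6), (np.float64(-72.0), -56.8), (np.float64(-69.0), -57.4), (np.float64(69.0), -58.3), (np.float64(72.0), -58.7), (np.float64(75.0), -7.4), (np.float64(78.0), -0.9), (np.float64(81.0), -1.0), (np.float64(84.0), -0.2), (np.float64(87.0), -0.2), (np.float64(90.0), -0.2), (np.float64(93.0), 1.3), (np.float64(96.0), 8.2), (np.float64(99.0), 8.2), (np.float64(102.0), 8.3), (np.float64(105.0), 8.4), (np.float64(108.0), 8.3), (np.float64(111.0), 7.9), (np.float64(114.0), 8.4), (np.float64(117.0), 8.0), (np.float64(120.0), 7.9)]
  return _methods._mean(a, axis=axis, dtype=dtype,
  ret = ret.dtype.type(ret / rcount)
```

Analyser: (560.4, 33.4), yaw −8.1°, with sub-mm residuals. Bottle: (597, 15). Tray: (448, −351). Going to the bottle.

move_arm(commands="0 0 2 0.035 -0.001 -0.01 -1; 0 0 4 0.07 -0.002 -0.03 -1; 0 0 6.4 0.10 -0.002 -0.06 -1; 0 0 6.4 0.118 -0.002 -0.09 -1; 0 0 6.4 0.123 -0.002 -0.12 -1; 0 0 6.4 0.123 -0.002 -0.155 -1; 0 0 6.4 0.123 -0.002 -0.19 -1; 0 0 6.4 0.123 -0.002 -0.22 -1; 0 0 6.4 0.123 -0.002 -0.25 -1; 0 0 6.4 0.123 -0.002 -0.28 -1; 0 0 6.4 0.123 -0.002 -0.3 -1; 0 0 6.4 0.123 -0.002 -0.307 -1")

```text
clock: 3.17
tcp_pos: [593.8, 21.8, 99.7]
tcp_rot: [[-0.991, 0.134, -0.007], [0.134, 0.991, 0.001], [0.007, 0.0, -1.0]]
contact_force: [0.0, 0.2, -0.4]
width: 0.998
gripper_force: 0.0
```

move_arm(commands="0 0 0 0 0 0 -0.3; 0 0 0 0 0 0 0; 0 0 0 0 0 0 0.2; 0 0 0 0 0 0 0.4; 0 0 0 0 0 0 0.7; 0 0 0 0 0 0 1; 0 0 0 0 0 0 1; 0 0 0 0 0 0 1")

```text
clock: 3.83
tcp_pos: [598.6, 18.7, 106.8]
tcp_rot: [[-0.991, 0.137, 0.004], [0.137, 0.991, 0.0], [-0.004, 0.001, -1.0]]
contact_force: [-0.5, 0.3, 6.3]
width: 0.59
gripper_force: 62.6
```

move_arm(commands="0 0 0 0 0 0.005 1; 0 0 0 0 0 0.015 1; 0 0 0 0 0 0.03 1; 0 0 0 0 0 0.05 1; 0 0 0 0 0 0.075 1; 0 0 0 0 0 0.10 1; 0 0 0 0 0 0.125 1; 0 0 0 0 0 0.145 1; 0 0 0 0 0 0.16 1; 0 0 0 0 0 0.17 1; 0 0 0 0 0 0.17 1")

```text
clock: 4.75
tcp_pos: [598.0, 18.6, 277.5]
tcp_rot: [[-0.991, 0.137, 0.005], [0.137, 0.991, -0.0], [-0.005, 0.0, -1.0]]
contact_force: [-0.0, -0.5, -1.9]
width: 0.589
gripper_force: 62.8
```

move_arm(commands="0 0 0 -0.004 -0.01 0 1; 0 0 0 -0.01 -0.03 0 1; 0 0 0 -0.02 -0.055 0 1; 0 0 0 -0.032 -0.085 0 1; 0 0 0 -0.046 -0.12 0 1; 0 0 0 -0.062 -0.155 0 1; 0 0 0 -0.077 -0.19 0 1; 0 0 0 -0.093 -0.228 0 1; 0 0 0 -0.109 -0.266 0 1; 0 0 0 -0.125 -0.304 0 1; 0 0 0 -0.138 -0.335 0 1; 0 0 0 -0.146 -0.355 0 1")

```text
clock: 5.75
tcp_pos: [447.6, -339.1, 272.1]
tcp_rot: [[-0.99, 0.14, -0.003], [0.14, 0.99, 0.001], [0.004, 0.001, -1.0]]
contact_force: [-0.6, 0.2, -1.7]
width: 0.593
gripper_force: 62.9
```

move_arm(commands="0 0 0 -0.002 -0.008 0 1; 0 0 0 -0.003 -0.011 0 1; 0 0 0 -0.003 -0.011 0 1; 0 0 0 -0.003 -0.011 0 1; 0 0 0 -0.003 -0.011 0 1; 0 0 0 -0.003 -0.011 0 1")

```text
clock: 6.25
tcp_pos: [448.5, -346.0, 274.2]
tcp_rot: [[-0.991, 0.135, -0.0], [0.135, 0.991, 0.0], [0.0, 0.0, -1.0]]
contact_force: [0.4, 0.3, -2.8]
width: 0.591
gripper_force: 62.9
```

```bash
python3 - <<'E'
from h import *
f=shot('side','s2.png');s=f['s'];print({k:np.round(s[k],2).tolist() for k in('tcp_pos','tcp_rot','contact_force','moment','width','clock')})
o=cv2.resize(f['frame'][200:440,220:540],None,fx=2.3,fy=2.3);cv2.imwrite('pics/s2c.png',o[:,:,::-1])
E
```

```text
{'tcp_pos': [448.46, -346.03, 274.22], 'tcp_rot': [[-0.99, 0.13, -0.0], [0.13, 0.99, 0.0], [0.0, 0.0, -1.0]], 'contact_force': [0.43, 0.3, -2.83], 'moment': [-0.04, -0.03, 0.02], 'width': 0.59, 'clock': 6.25}
```

View pics/s2c.png

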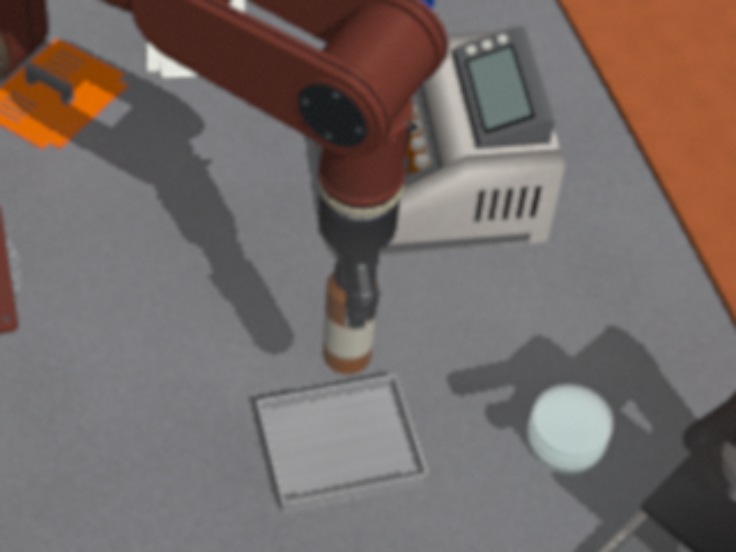

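The side view shows the bottle held upright above the tray, at about (348,330) in the crop. Lowering it.

move_arm(commands="0 0 0 0 -0.004 -0.015 1; 0 0 0 0 -0.004 -0.04 1; 0 0 0 0 -0.004 -0.07 1; 0 0 0 0 -0.004 -0.1 1; 0 0 0 0 -0.004 -0.125 1; 0 0 0 0 -0.004 -0.145 1; 0 0 0 0 -0.004 -0.16 1; 0 0 0 0 -0.004 -0.168 1; 0 0 0 0 -0.004 -0.172 1; 0 0 0 0 -0.004 -0.174 1; 0 0 0 0 -0.004 -0.174 1; 0 0 0 0 -0.004 -0.174 1")

```text
clock: 7.3
tcp_pos: [448.6, -351.8, 101.6]
tcp_rot: [[-0.991, 0.136, 0.001], [0.136, 0.991, -0.002], [-0.002, -0.001, -1.0]]
contact_force: [-0.4, -0.0, -1.9]
width: 0.592
gripper_force: 62.9
```

move_arm(commands="0 0 0 0 0 -0.001 1; 0 0 0 0 0 -0.002 1; 0 0 0 0 0 -0.003 1; 0 0 0 0 0 -0.004 1; 0 0 0 0 0 -0.005 1; 0 0 0 0 0 -0.006 1; 0 0 0 0 0 -0.006 1; 0 0 0 0 0 -0.006 1")

```text
clock: 7.97
tcp_pos: [447.8, -351.2, 94.2]
tcp_rot: [[-0.991, 0.137, -0.0], [0.137, 0.991, 0.0], [0.0, 0.0, -1.0]]
contact_force: [1.0, -1.2, -2.8]
width: 0.587
gripper_force: 62.9
```

Still hanging (−2.8 N); continue gently.

move_arm(commands="0 0 0 0 0 -0.001 1; 0 0 0 0 0 -0.0015 1; 0 0 0 0 0 -0.002 1; 0 0 0 0 0 -0.0025 1; 0 0 0 0 0 -0.003 1; 0 0 0 0 0 -0.003 1; 0 0 0 0 0 -0.003 1")

```text
clock: 8.55
tcp_pos: [447.9, -351.2, 91.2]
tcp_rot: [[-0.991, 0.137, -0.0], [0.137, 0.991, 0.0], [0.0, 0.0, -1.0]]
contact_force: [-0.1, -0.8, -2.2]
width: 0.591
gripper_force: 62.9
```

move_arm(commands="0 0 0 0 0 -0.0007 1; 0 0 0 0 0 -0.0014 1; 0 0 0 0 0 -0.002 1; 0 0 0 0 0 -0.002 1; 0 0 0 0 0 -0.002 1")

```text
clock: 8.97
tcp_pos: [448.6, -351.6, 90.9]
tcp_rot: [[-0.991, 0.137, 0.001], [0.137, 0.991, -0.001], [-0.001, -0.001, -1.0]]
contact_force: [-0.7, 2.6, 6.5]
width: 0.596
gripper_force: 63.0
```

Contact felt at the expected height. Releasing and rising.

move_arm(commands="0 0 0 0 0 0.0005 0.3; 0 0 0 0 0 0.0005 0; 0 0 0 0 0 0.0005 -0.4; 0 0 0 0 0 0.0005 -0.8; 0 0 0 0 0 0.0005 -1; 0 0 0 0 0 0.0005 -1; 0 0 0 0 0 0.0005 -1; 0 0 0 0 0 0.0005 -1")

```text
clock: 9.63
tcp_pos: [447.8, -351.2, 89.6]
tcp_rot: [[-0.991, 0.137, -0.0], [0.137, 0.991, 0.0], [0.0, 0.0, -1.0]]
contact_force: [0.1, 0.2, -0.3]
width: 0.999
gripper_force: 0.0
```

move_arm(commands="0 0 0 0 0 0.01 -1; 0 0 0 0 0 0.03 -1; 0 0 0 0 0 0.06 -1; 0 0 0 0 0 0.09 -1; 0 0 0 0 0 0.12 -1; 0 0 0 0 0 0.155 -1; 0 0 0 0 0 0.19 -1; 0 0 0 0 0 0.22 -1; 0 0 0 -0.01 0.03 0.24 -1; 0 0 0 -0.02 0.065 0.24 -1; 0 0 0 -0.03 0.1 0.24 -1; 0 0 0 -0.04 0.14 0.24 -1")

```text
clock: 10.63
tcp_pos: [407.3, -210.6, 331.0]
tcp_rot: [[-0.99, 0.138, 0.001], [0.138, 0.99, -0.001], [-0.002, -0.001, -1.0]]
contact_force: [0.4, -0.1, -0.0]
width: 1.001
gripper_force: 0.0
```

```bash
python3 - <<'E'
from h import *
f=shot('side');s=f['s'];print(s['clock'],s['joints'])
o=cv2.resize(f['frame'][200:440,220:540],None,fx=2,fy=2);cv2.imwrite('pics/s3c.png',o[:,:,::-1])
E
```

```text
10.6333 [-3.72057756e+01 -1.36520471e+01  1.03002036e+02 -6.28386452e-03
  9.05418451e+01 -1.19268311e+02]
```

View pics/s3c.png

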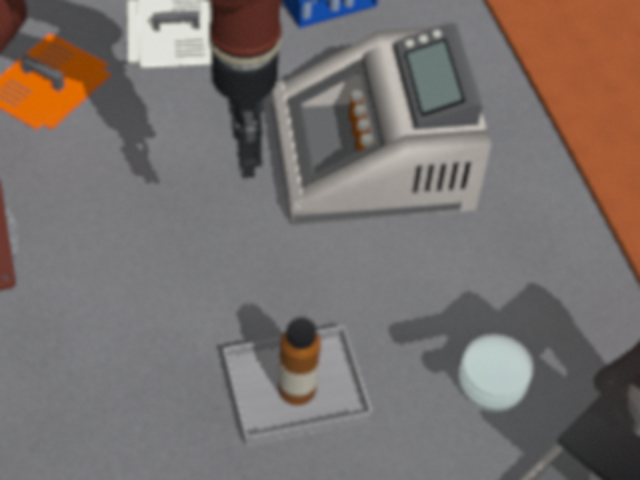

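The bottle stands upright in the tray, at (298,365) in the crop, and the bay is clear. Now to the cover. I'll grasp its bar with the tool leaning 20° back, so that the wrist stays in range when the cover is tilted.

move_arm(commands="0 0 0 0 0.03 0 -1; 0 0 0 0 0.07 0 -1; 0 0 0 0 0.11 0 -1; 0 0 0 0.01 0.15 0 -1; 0 0 0 0.02 0.19 0 -1; 0 0 0 0.03 0.23 0 -1; 0 0 0 0.04 0.27 0 -1; 0 0 0 0.05 0.31 -0.01 -1; 0 0 0 0.06 0.35 -0.03 -1; 0 0 0 0.07 0.39 -0.05 -1; 0 0 0 0.08 0.43 -0.07 -1; 0 0 0 0.085 0.47 -0.09 -1")

```text
clock: 11.68
tcp_pos: [491.1, 246.2, 247.3]
tcp_rot: [[-0.991, 0.136, 0.002], [0.136, 0.991, 0.0], [-0.002, 0.001, -1.0]]
contact_force: [1.0, 0.3, 0.3]
width: 1.001
gripper_force: 0.0
```

move_arm(commands="1.1 6.9 -0.5 0 0.04 -0.01 -1; 2.1 13 -1 0 0.07 -0.02 -1; 3.2 19.7 -1.4 0.003 0.09 -0.03 -1; 3.2 19.7 -1.4 0.004 0.098 -0.04 -1; 3.2 19.7 -1.4 0.004 0.1 -0.04 -1; 3.2 19.7 -1.4 0.004 0.1 -0.04 -1; 3.2 19.7 -1.4 0.004 0.1 -0.04 -1; 3.2 19.7 -1.4 0.004 0.1 -0.04 -1")

```text
clock: 12.35
tcp_pos: [495.1, 343.9, 210.4]
tcp_rot: [[-0.93, 0.162, -0.331], [0.15, 0.987, 0.06], [0.337, 0.006, -0.942]]
contact_force: [-0.3, 0.3, 0.2]
width: 0.999
gripper_force: 0.0
```

```bash
cat >> h.py <<'E'
from scipy.spatial.transform import Rotation as Ro
def handle(f,c=(435,369)):
    X=cloud(f);M=(X[...,2]>31)&(X[...,2]<42)&(np.hypot(X[...,0]-c[0],X[...,1]-c[1])<55)
    P=X[M];return cv2.minAreaRect(P[:,:2].astype(np.float32)),np.median(P,0),len(P)
def delta(Rt,pt,R0,p0): return Ro.from_matrix(Rt@R0.T).as_rotvec(degrees=True).round(2),((pt-p0)/1000).round(4)
def toolR(yaw,pitch): # pitch forward deg; tool y along ey, tool z down at 0
    a,b=np.radians(yaw),np.radians(pitch);ex=np.array([np.cos(a),np.sin(a),0]);y=np.array([-np.sin(a),np.cos(a),0])
    z=np.sin(b)*ex+np.array([0,0,-np.cos(b)]);return np.c_[np.cross(y,z),y,z]
E
python3 - <<'E'
from h import *
f=shot('wrist','w3.png');s=f['s'];p=np.array(s['tcp_pos']);R=np.array(s['tcp_rot']);print(s['clock'],p.round(1),R.round(3).tolist(),np.round(s['joints'],1))
print(handle(f))
Rt=toolR(-9.2,-20);g=np.array([434.7,369.1,29.5]);print(delta(Rt,g+19*Rt[:,2],R,p))
E
```

```text
12.35 [495.1 343.9 210.4] [[-0.93, 0.162, -0.331], [0.15, 0.987, 0.06], [0.337, 0.006, -0.942]] [ 21.5  22.5  79.6  10.3  94.7 -59.9]
(((434.9183044433594, 368.5375671386719), (16.053579330444336, 78.8317642211914), 80.52112579345703), array([435.51353686, 368.244323  ,  35.25858379]), 1685)
(array([-0.3 ,  0.39,  0.11]), array([-0.0668,  0.0263, -0.1988]))
```

View pics/w3.png

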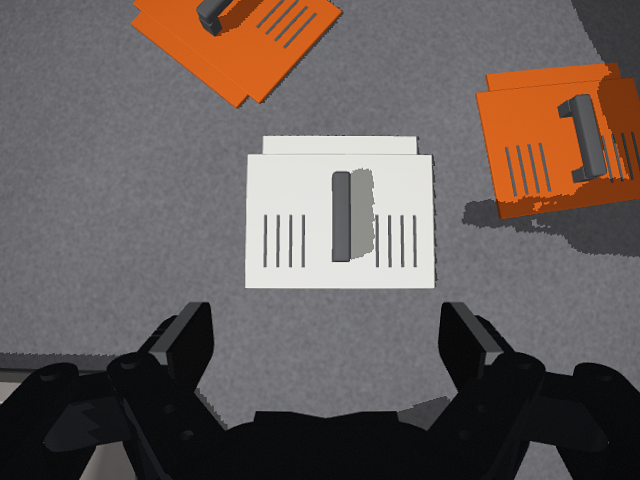

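The white cover lies square in the wrist view, bar at about (341,217), centre (434.8, 368.6), yaw −9.4°. Descending to grasp.

move_arm(commands="-0.3 0.4 0.1 -0.005 0.018 -0.01 -1; -0.3 0.4 0.1 -0.015 0.021 -0.035 -1; -0.3 0.4 0.1 -0.026 0.022 -0.07 -1; -0.3 0.4 0.1 -0.038 0.023 -0.105 -1; -0.3 0.4 0.1 -0.048 0.024 -0.14 -1; -0.3 0.4 0.1 -0.057 0.025 -0.168 -1; -0.3 0.4 0.1 -0.062 0.0255 -0.185 -1; -0.3 0.4 0.1 -0.065 0.026 -0.194 -1; -0.3 0.4 0.1 -0.0665 0.026 -0.198 -1; -0.3 0.4 0.1 -0.0668 0.026 -0.1988 -1; -0.3 0.4 0.1 -0.0668 0.026 -0.1988 -1; -0.3 0.4 0.1 -0.0668 0.026 -0.1988 -1")

```text
clock: 13.4
tcp_pos: [429.7, 370.7, 10.3]
tcp_rot: [[-0.927, 0.16, -0.34], [0.151, 0.987, 0.055], [0.344, -0.0, -0.939]]
contact_force: [-0.5, -0.4, 0.4]
width: 1.002
gripper_force: 0.0
```

move_arm(commands="0 0 0 0 0 0 -0.5; 0 0 0 0 0 0 0; 0 0 0 0 0 0 0.3; 0 0 0 0 0 0 0.5; 0 0 0 0 0 0 0.7; 0 0 0 0 0 0 1; 0 0 0 0 0 0 1; 0 0 0 0 0 0 1; 0 0 0 0 0 0 1")

```text
clock: 14.15
tcp_pos: [428.1, 370.2, 8.4]
tcp_rot: [[-0.926, 0.16, -0.342], [0.151, 0.987, 0.054], [0.347, -0.002, -0.938]]
contact_force: [1.4, -0.6, 0.8]
width: 0.176
gripper_force: 58.9
```

Gripped at 15 mm opening. Lifting gently, then checking how the cover sits in the hand.

move_arm(commands="0 0 0 0 0 0.003 1; 0 0 0 0 0 0.01 1; 0 0 0 0 0 0.02 1; 0 0 0 0 0 0.035 1; 0 0 0 0 0 0.055 1; 0 0 0 0 0 0.08 1; 0 0 0 0 0 0.105 1; 0 0 0 0 0 0.13 1; 0 0 0 0 0 0.145 1; 0 0 0 0 0 0.15 1; 0 0 0 0 0 0.15 1; 0 0 0 0 0 0.15 1")

```text
clock: 15.15
tcp_pos: [427.7, 370.0, 158.3]
tcp_rot: [[-0.926, 0.16, -0.343], [0.151, 0.987, 0.053], [0.347, -0.002, -0.938]]
contact_force: [-0.5, -0.4, -2.5]
width: 0.18
gripper_force: 58.6
```

move_arm(commands="0 0 0 0 0 0 1; 0 0 0 0 0 0 1; 0 0 0 0 0 0 1; 0 0 0 0 0 0 1")

```text
clock: 15.48
tcp_pos: [427.4, 369.9, 157.3]
tcp_rot: [[-0.925, 0.16, -0.344], [0.151, 0.987, 0.053], [0.348, -0.003, -0.937]]
contact_force: [0.8, -0.5, -2.0]
width: 0.175
gripper_force: 58.6
```

```bash
python3 - <<'E'
from h import *
import pickle
f=shot('wrist','w4.png');pickle.dump(f,open('w4.pkl','wb'));s=f['s'];p=np.array(s['tcp_pos']);R=np.array(s['tcp_rot']);print(s['clock'],p.round(1),np.round(s['joints'],1),np.round(s['contact_force'],1),np.round(s['moment'],2))
X=cloud(f);Q=(X-p)@R  # tool frame
i=f['frame'].astype(int);M=(i.min(-1)>140)&(abs(Q[...,2]-5)<60)&(np.abs(Q[...,1])<110)&(np.abs(Q[...,0])<110)
P=Q[M];c=np.median(P,0);
for _ in range(3):
    u,sv,vt=np.linalg.svd(P-P.mean(0),full_matrices=False);n=vt[2];d=(P-P.mean(0))@n;P=P[abs(d)<2.5]
n=n*np.sign(-n[2]);print(len(P),P.mean(0),n,'pitch of normal vs -toolz',np.degrees(np.arcsin(n[0])),np.degrees(np.arcsin(n[1])))
E
```

```text
15.4833 [427.4 369.9 157.3] [ 26.   20.   88.9  11.4  88.1 -56.8] [ 0.8 -0.5 -2. ] [-0.09 -0.32 -0.03]
60076 [ 32.14919353 -13.26023587  16.29338051] [ 0.35898191 -0.00151466 -0.93334329] pitch of normal vs -toolz 21.037684992881122 -0.08678378053910658
```

View pics/w4.png

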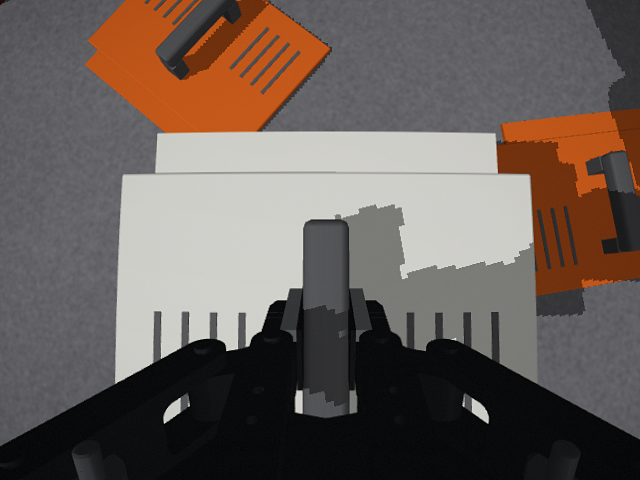

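The cover hangs square in the grip: lip end runs (156,133)–(497,133), plate's lower edge (122,174)–(530,174). I'll derive the lip's place in the tool frame and plan the insertion poses.

```bash
cat > plan.py <<'E'
from h import *
# cover in tool frame: Rtc, lip point
def cover_in_tool():
    import pickle
    f=pickle.load(open('w4.pkl','rb'));s=f['s'];p=np.array(s['tcp_pos']);R=np.array(s['tcp_rot'])
    m=np.array([32.149,-13.260,16.293]);n=np.array([.35898,-.0015,-.93334])
    def hit(u,v,off):
        q=cv2.undistortPoints(np.array([[[u,v]]],float),np.array(f['camera_matrix']),np.array(f['dist']))[0,0]
        d=R.T@(f['Rw']@np.array([q[0],q[1],1]));o=R.T@(f['tw']-p);return o+d*(((m+off*n)-o)@n)/(d@n)
    L=[hit(156,133,-1),hit(497,133,-1)];E=[hit(122.5,174,0),hit(530.5,174,0)]
    return n,L,E
n,L,E=cover_in_tool()
AN=np.array([560.4,33.4]);YAW=-8.08
def frames():
    a,b=np.radians(YAW),np.radians(35);ex=np.array([np.cos(a),np.sin(a),0]);ey=np.array([-np.sin(a),np.cos(a),0]);ez=np.array([0,0,1.])
    sx=np.cos(b)*ex+np.sin(b)*ez;sz=-np.sin(b)*ex+np.cos(b)*ez
    slot=np.r_[AN,50.]-20*sx
    return slot,sx,ey,sz
E
python3 - <<'E'
from plan import *
print(L,E,np.linalg.norm(L[1]-L[0]),np.linalg.norm(E[1]-E[0]))
lm=(L[0]+L[1])/2;em=(E[0]+E[1])/2;print('lip mid',lm,'len',np.linalg.norm(lm-em))
y=(L[0]-L[1]);y/=np.linalg.norm(y);y2=(E[0]-E[1]);y2/=np.linalg.norm(y2);print(y,y2)
# predicted from bench grasp: tool settled (428.1,370.2,8.4)
R=toolR(-9.2,-20.3);p=np.array([428.1,370.2,8.4]);a=np.radians(-9.35);ex=np.array([np.cos(a),np.sin(a),0])
h=np.array([434.8,368.7,29]);lip=h-83*ex;lip[2]=4;print('pred lip top mid in tool',(lip-p)@R)
E
```

```text
[array([ 69.20125584, -75.47355472,  31.71538796]), array([69.36966973, 76.50640624, 31.53591132])] [array([ 51.90986773, -89.18408143,  24.01541886]), array([52.1581618 , 90.19943784, 23.82262452])] 151.98016024113699 179.38379471403593
lip mid [69.28546278  0.51642576 31.62564964] len 18.894566669803034
[-0.00110813 -0.99999869  0.00118092] [-0.00138415 -0.99999846  0.00107476]
pred lip top mid in tool [69.89004974 -0.1922072  30.54450147]
```

```bash
cat >> plan.py <<'E'
L0=np.array([68.0,0.2,35.0]);G=20.7
def tool(tau,lx,lz,ly=0):
    slot,sx,sy,sz=frames();R=toolR(YAW,35+tau-G);return R,slot+lx*sx+ly*sy+lz*sz-R@L0
def d(tau,lx,lz,R0,p0,ly=0):
    R,t=tool(tau,lx,lz,ly);print((tau,lx,lz),'tcp',t.round(1),*delta(R,t,R0,p0))
E
python3 - <<'E'
from plan import *
s=status.read_state();R0,p0=np.array(s['tcp_rot']),np.array(s['tcp_pos']);print(p0)
for w in [(18,60,110),(18,60,60),(18,2.5+57,1.5+18.5),(18,2.5,1.5),(0,2.5,0)]: d(*w,R0,p0)
E
```

```text
[427.53798738 369.94685384 157.56183646]
(18, 60, 110) tcp [568.7  32.  229. ] [ -7.75 -52.09   1.13] [ 0.1412 -0.3379  0.0714]
(18, 60, 60) tcp [597.1  28.  188. ] [ -7.75 -52.09   1.13] [ 0.1696 -0.342   0.0305]
(18, 59.5, 20.0) tcp [619.4  24.8 155. ] [ -7.75 -52.09   1.13] [ 0.1919 -0.3451 -0.0026]
(18, 2.5, 1.5) tcp [583.7  29.9 107.1] [ -7.75 -52.09   1.13] [ 0.1562 -0.3401 -0.0505]
(0, 2.5, 0) tcp [602.9  27.2  90.7] [ -5.04 -34.3    1.15] [ 0.1753 -0.3428 -0.0669]
```

move_arm(commands="-0.3 -2 0 0 -0.003 0.01 1; -0.9 -6 0.1 0 -0.01 0.03 1; -1.5 -10 0.2 0 -0.02 0.06 1; -2.1 -14 0.3 0 -0.035 0.09 1; -2.8 -19 0.4 0.005 -0.055 0.115 1; -3.6 -24 0.5 0.01 -0.08 0.135 1; -4.3 -29 0.6 0.02 -0.11 0.15 1; -5.1 -34 0.7 0.03 -0.14 0.16 1; -5.8 -39 0.8 0.045 -0.17 0.165 1; -6.5 -44 0.9 0.06 -0.2 0.17 1; -7.2 -48.5 1 0.075 -0.23 0.17 1; -7.75 -52.1 1.1 0.09 -0.26 0.17 1")

```text
clock: 16.53
tcp_pos: [517.5, 109.3, 328.7]
tcp_rot: [[-0.834, 0.139, 0.533], [0.118, 0.99, -0.075], [-0.539, 0.001, -0.843]]
contact_force: [-0.3, 0.6, -2.1]
width: 0.177
gripper_force: 58.9
```

move_arm(commands="0 0 0 0.013 -0.03 -0.005 1; 0 0 0 0.025 -0.05 -0.02 1; 0 0 0 0.038 -0.068 -0.04 1; 0 0 0 0.047 -0.076 -0.065 1; 0 0 0 0.051 -0.078 -0.085 1; 0 0 0 0.051 -0.078 -0.097 1; 0 0 0 0.051 -0.078 -0.1 1; 0 0 0 0.051 -0.078 -0.1 1; 0 0 0 0.051 -0.078 -0.1 1; 0 0 0 0.051 -0.078 -0.1 1; 0 0 0 0.051 -0.078 -0.1 1")

```text
clock: 17.45
tcp_pos: [569.6, 32.4, 230.1]
tcp_rot: [[-0.835, 0.14, 0.532], [0.118, 0.99, -0.074], [-0.538, 0.001, -0.843]]
contact_force: [-0.4, 0.6, -2.8]
width: 0.183
gripper_force: 58.9
```

```bash
python3 - <<'E'
from plan import *
s=status.read_state();R0,p0=np.array(s['tcp_rot']),np.array(s['tcp_pos']);print(p0,R0.round(3).tolist(),np.round(s['joints'],1),s['width'],s['moment'])
for w in [(18,60,60),(18,59.5,20.0),(18,21.5,7.7),(18,7.3,3),(18,2.5,1.5)]: d(*w,R0,p0)
f=shot('side');o=cv2.resize(f['frame'][130:370,270:540],None,fx=2.4,fy=2.4,interpolation=2);cv2.imwrite('pics/s4.png',o[:,:,::-1])
E
```

```text
[569.57800053  32.42495661 230.1378284 ] [[-0.835, 0.14, 0.532], [0.118, 0.99, -0.074], [-0.538, 0.001, -0.843]] [ -3.1 -18.1 122.9  -3.8  42.8 -83. ] 0.18257064029067055 [0.02974819 0.53155444 0.01929055]
(18, 60, 60) tcp [597.1  28.  188. ] [-0.03  0.22 -0.04] [ 0.0276 -0.0044 -0.0421]
(18, 59.5, 20.0) tcp [619.4  24.8 155. ] [-0.03  0.22 -0.04] [ 0.0499 -0.0076 -0.0752]
(18, 21.5, 7.7) tcp [595.6  28.2 123.1] [-0.03  0.22 -0.04] [ 0.026  -0.0042 -0.107 ]
(18, 7.3, 3) tcp [586.8  29.5 111.1] [-0.03  0.22 -0.04] [ 0.0172 -0.003  -0.119 ]
(18, 2.5, 1.5) tcp [583.7  29.9 107.1] [-0.03  0.22 -0.04] [ 0.0141 -0.0025 -0.123 ]
```

View pics/s4.png

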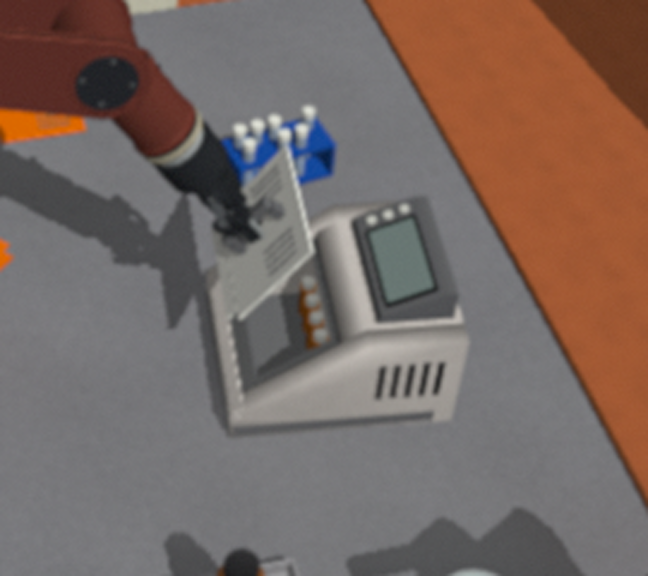

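The cover is tilted above the bay with its lip pointing at the ledge (lip corner about (235,310)). I check numerically for slip in the hand before going in.

```bash
cat >> plan.py <<'E'
def inhand(f):
    s=f['s'];p=np.array(s['tcp_pos']);R=np.array(s['tcp_rot']);Q=(cloud(f)-p)@R
    n0=np.array([.35898,-.0015,-.93334]);m0=np.array([32.149,-13.26,16.293])
    M=(abs((Q-m0)@n0)<5)&(abs(Q[...,1])<100)&(f['frame'].min(-1)>70);P=Q[M]
    for _ in range(4):
        c=P.mean(0);n=np.linalg.svd(P-c,full_matrices=False)[2][2];n*=np.sign(-n[2]);P=P[abs((P-c)@n)<1.5]
    x=np.array([-np.cos(np.radians(G)),0,-np.sin(np.radians(G))]);A=Q[(abs((Q-m0)@n0)<5)&(abs(Q[...,1])<60)];e=-(A@x)
    print('pitch',np.degrees(np.arcsin(n[0])).round(2),'roll',np.degrees(np.arcsin(n[1])).round(2),'plane off',((m0-c)@n).round(2),'lip end',np.percentile(e[e<95],99.8).round(1),'n',len(P))
E
python3 - <<'E'
from plan import *
import pickle
inhand(pickle.load(open('w4.pkl','rb')));inhand(shot('wrist'))
E
```

```text
pitch 20.92 roll -0.03 plane off 0.01 lip end 75.9 n 75657
pitch 20.82 roll -0.14 plane off 0.28 lip end 76.4 n 76559
```

No slip. Moving along the tilted plane to just short of home.

move_arm(commands="0 0.2 0 0.012 -0.002 -0.018 1; 0 0.2 0 0.028 -0.0044 -0.042 1; 0 0.2 0 0.042 -0.0066 -0.063 1; 0 0.2 0 0.048 -0.0075 -0.073 1; 0 0.2 0 0.0485 -0.0075 -0.0765 1; 0 0.2 0 0.044 -0.007 -0.082 1; 0 0.2 0 0.038 -0.006 -0.09 1; 0 0.2 0 0.032 -0.005 -0.099 1; 0 0.2 0 0.028 -0.0045 -0.104 1; 0 0.2 0 0.026 -0.0042 -0.107 1; 0 0.2 0 0.026 -0.0042 -0.107 1; 0 0.2 0 0.026 -0.0042 -0.107 1")

```text
clock: 18.55
tcp_pos: [594.9, 28.0, 121.7]
tcp_rot: [[-0.838, 0.14, 0.528], [0.119, 0.99, -0.074], [-0.533, 0.0, -0.846]]
contact_force: [-0.3, 0.5, -2.6]
width: 0.176
gripper_force: 59.0
```

```bash
python3 - <<'E'
from plan import *
s=status.read_state();R0,p0=np.array(s['tcp_rot']),np.array(s['tcp_pos']);print(p0,np.round(s['joints'],1),s['contact_force'])
f=shot('wrist');inhand(f)
for w in [(18,21.5,7.7),(18,12,4.6),(18,7.3,3),(18,2.5,1.5)]: d(*w,R0,p0)
# refit analyser from cheeks/ledge seen now
X=cloud(f).reshape(-1,3);X=X[np.isfinite(X[:,0])];slot,sx,sy,sz=frames();q=X-slot
x,y,z=q@sx,q@sy,q@sz
for n,m in [('cheekL',(y>99)&(y<116)&(x>30)&(x<120)),('cheekR',(y<-99)&(y>-116)&(x>30)&(x<120)),('ledge top',(abs(y)<110)&(x>1)&(x<11)&(abs(z-15)<6))]:
    print(n,m.sum(),np.median(z[m]).round(2) if m.sum() else '')
E
```

```text
[594.90245857  28.00384145 121.69397755] [ -3.5  -4.9 124.6  -5.1  28.2 -81.7] [-0.32477221  0.5237712  -2.63161085]
pitch 20.83 roll -0.15 plane off 0.28 lip end 82.8 n 78010
(18, 21.5, 7.7) tcp [595.6  28.2 123.1] [-0.03 -0.08 -0.02] [0.0007 0.0002 0.0014]
(18, 12, 4.6) tcp [589.7  29.  115.1] [-0.03 -0.08 -0.02] [-0.0052  0.001  -0.0066]
(18, 7.3, 3) tcp [586.8  29.5 111.1] [-0.03 -0.08 -0.02] [-0.0081  0.0015 -0.0106]
(18, 2.5, 1.5) tcp [583.7  29.9 107.1] [-0.03 -0.08 -0.02] [-0.0112  0.0019 -0.0146]
cheekL 4621 6.82
cheekR 4865 6.97
ledge top 12251 14.85
```

Registration holds: cheeks read 7 mm and the ledge 15 mm. Sliding the lip home.

move_arm(commands="0 0 0 -0.001 0.0002 -0.001 1; 0 0 0 -0.0025 0.0005 -0.003 1; 0 0 0 -0.004 0.0008 -0.005 1; 0 0 0 -0.0055 0.001 -0.007 1; 0 0 0 -0.007 0.0013 -0.009 1; 0 0 0 -0.0085 0.0015 -0.011 1; 0 0 0 -0.01 0.0017 -0.013 1; 0 0 0 -0.0112 0.0019 -0.0144 1; 0 0 0 -0.0112 0.0019 -0.0144 1; 0 0 0 -0.0112 0.0019 -0.0144 1; 0 0 0 -0.0112 0.0019 -0.0144 1; 0 0 0 -0.0112 0.0019 -0.0144 1")

```text
clock: 19.6
tcp_pos: [583.9, 29.8, 107.1]
tcp_rot: [[-0.838, 0.14, 0.527], [0.119, 0.99, -0.075], [-0.533, 0.0, -0.846]]
contact_force: [0.9, 0.7, -2.2]
width: 0.171
gripper_force: 59.0
```

```bash
cat >> plan.py <<'E'
def now():
    s=status.read_state();R,p=np.array(s['tcp_rot']),np.array(s['tcp_pos']);slot,sx,sy,sz=frames()
    l=p+R@L0-slot;n=R@np.array([np.sin(np.radians(G)),0,-np.cos(np.radians(G))]);F=np.array(s['contact_force'])
    print('lip x,y,z',(l@sx).round(2),(l@sy).round(2),(l@sz).round(2),'tilt',np.degrees(np.arctan2(-n@sx,n@sz)).round(2),'F slope',(F@sx).round(1),(F@sy).round(1),(F@sz).round(1),'p',p.round(1),s['clock'],np.round(s['joints'][3:],1));return R,p
E
python3 - <<'E'
from plan import *
R0,p0=now();inhand(shot('wrist'))
for w in [(18,1.5,1),(12,2,.3),(6,2,0),(3,2,0),(0,2,0),(0,2,-1)]: d(*w,R0,p0)
E
```

```text
lip x,y,z 2.56 -0.04 1.55 tilt 17.89 F slope -0.6 0.8 -2.3 p [583.9  29.8 107.1] 19.6 [ -5.6  26.4 -81. ]
pitch 20.64 roll -0.15 plane off 0.18 lip end 94.7 n 73574
(18, 1.5, 1) tcp [583.2  30.  106.1] [-0.03 -0.11 -0.01] [-0.0007  0.0001 -0.001 ]
(12, 2, 0.3) tcp [590.6  28.9 101.4] [ 0.81  5.83 -0.01] [ 0.0068 -0.0009 -0.0057]
(6, 2, 0) tcp [596.9  28.   96.1] [ 1.650e+00  1.177e+01 -1.000e-02] [ 0.013  -0.0018 -0.011 ]
(3, 2, 0) tcp [599.7  27.6  93.3] [ 2.080e+00  1.474e+01 -1.000e-02] [ 0.0159 -0.0022 -0.0138]
(0, 2, 0) tcp [602.5  27.2  90.4] [ 2.500e+00  1.772e+01 -1.000e-02] [ 0.0186 -0.0026 -0.0167]
(0, 2, -1) tcp [603.   27.1  89.6] [ 2.500e+00  1.772e+01 -1.000e-02] [ 0.0192 -0.0027 -0.0175]
```

The lip is 2.6 mm from the wall at 17.9° tilt, free of contact. Swinging the top down about the lip.

move_arm(commands="0.2 1.5 0 0.0018 -0.0002 -0.0014 1; 0.4 2.9 0 0.0035 -0.0004 -0.0028 1; 0.6 4.4 0 0.0052 -0.0007 -0.0043 1; 0.8 5.8 0 0.0068 -0.0009 -0.0057 1; 1 7.3 0 0.0084 -0.0011 -0.007 1; 1.2 8.8 0 0.01 -0.0013 -0.0083 1; 1.45 10.3 0 0.0115 -0.0016 -0.0097 1; 1.65 11.8 0 0.013 -0.0018 -0.011 1; 1.85 13.2 0 0.0144 -0.002 -0.0124 1; 2 14 0 0.0151 -0.0021 -0.0131 1; 2.08 14.7 0 0.0159 -0.0022 -0.0138 1; 2.08 14.7 0 0.0159 -0.0022 -0.0138 1")

```text
clock: 20.65
tcp_pos: [600.1, 27.5, 93.3]
tcp_rot: [[-0.945, 0.141, 0.295], [0.134, 0.99, -0.042], [-0.298, 0.0, -0.955]]
contact_force: [0.2, 0.3, -2.6]
width: 0.177
gripper_force: 59.1
```

move_arm(commands="0 0 0 0 0 0 1; 0 0 0 0 0 0 1; 0 0 0 0 0 0 1")

```text
clock: 20.9
tcp_pos: [599.4, 27.7, 93.1]
tcp_rot: [[-0.945, 0.14, 0.295], [0.134, 0.99, -0.042], [-0.298, 0.0, -0.955]]
contact_force: [0.2, 0.2, -1.8]
width: 0.178
gripper_force: 59.0
```

```bash
python3 - <<'E'
from plan import *
R0,p0=now();inhand(shot('wrist'))
for w in [(1,2,0),(0,2,0),(0,2,-1)]: d(*w,R0,p0)
E
```

```text
lip x,y,z 1.6 0.02 -0.03 tilt 3.04 F slope -0.9 0.3 -1.6 p [599.4  27.7  93.1] 20.9 [ -1.6  44.  -85.2]
pitch 20.87 roll -0.09 plane off 0.28 lip end 94.4 n 72260
(1, 2, 0) tcp [601.6  27.4  91.4] [ 0.28  2.03 -0.02] [ 0.0022 -0.0003 -0.0017]
(0, 2, 0) tcp [602.5  27.2  90.4] [ 0.42  3.02 -0.02] [ 0.003  -0.0005 -0.0027]
(0, 2, -1) tcp [603.   27.1  89.6] [ 0.42  3.02 -0.02] [ 0.0036 -0.0005 -0.0035]
```

move_arm(commands="0.07 0.5 0 0.0005 -0.0001 -0.0005 1; 0.14 1 0 0.001 -0.0002 -0.0009 1; 0.2 1.5 0 0.0016 -0.0002 -0.0013 1; 0.28 2 0 0.0022 -0.0003 -0.0017 1; 0.35 2.5 0 0.0026 -0.0004 -0.0022 1; 0.42 3 0 0.003 -0.0005 -0.0027 1; 0.42 3 0 0.003 -0.0005 -0.0027 1; 0.42 3 0 0.003 -0.0005 -0.0027 1; 0.42 3 0 0.003 -0.0005 -0.0027 1")

```text
clock: 21.7
tcp_pos: [601.1, 27.5, 90.6]
tcp_rot: [[-0.96, 0.14, 0.241], [0.136, 0.99, -0.034], [-0.243, -0.0, -0.97]]
contact_force: [-13.0, 1.8, 8.6]
width: 0.175
gripper_force: 61.4
```

```bash
cat >> plan.py <<'E'
def seat(f):
    X=cloud(f).reshape(-1,3);X=X[np.isfinite(X[:,0])];slot,sx,sy,sz=frames();q=X-slot;x,y,z=q@sx,q@sy,q@sz
    for n,m in [('plate low',(abs(y)<85)&(x>24)&(x<35)),('plate L',(y>50)&(y<86)&(x>30)&(x<140)),('plate R',(y<-50)&(y>-86)&(x>30)&(x<140)),('plate top',(abs(y)<85)&(x>128)&(x<146)),('cheekL',(y>99)&(y<116)&(x>30)&(x<120)),('cheekR',(y<-99)&(y>-116)&(x>30)&(x<120))]:
        m&=abs(z)<14;print(n,m.sum(),np.percentile(z[m],[10,50,90]).round(2) if m.sum() else '')
E
python3 - <<'E'
from plan import *
R0,p0=now();f=shot('wrist');inhand(f);seat(f)
E
```

```text
lip x,y,z 0.96 0.05 1.24 tilt -0.23 F slope -5.8 -0.0 14.6 p [601.1  27.5  90.6] 21.7 [ -1.2  47.9 -85.6]
pitch 21.82 roll 0.04 plane off 0.89 lip end 92.8 n 74950
plate low 9701 [4.24 5.05 5.85]
plate L 13386 [4.49 5.32 6.2 ]
plate R 13542 [4.51 5.38 6.26]
plate top 0 
cheekL 7505 [5.99 6.79 7.62]
cheekR 7556 [6.09 6.92 7.71]
```

```bash
python3 - <<'E'
from plan import *
f=shot('wrist');X=cloud(f).reshape(-1,3);X=X[np.isfinite(X[:,0])];slot,sx,sy,sz=frames();q=X-slot;x,y,z=q@sx,q@sy,q@sz
for n,m in [('plate',(abs(y)>50)&(abs(y)<86)&(x>24)&(x<140)),('cheek',(abs(y)>99)&(abs(y)<116)&(x>20)&(x<130))]:
    m&=abs(z-6)<5;print(n,np.degrees(np.arctan(np.polyfit(x[m],z[m],1)[0])),x[m].max(),[(k,np.median(z[m&(abs(x-k)<4)]).round(2)) for k in range(26,140,12) if (m&(abs(x-k)<4)).sum()>9])
m=(abs(y)<72)&(x>5)&(x<24)&(abs(z-6)<14);print('lip region',[(k,np.median(z[m&(abs(x-k)<.6)]).round(1)) for k in range(6,25) if (m&(abs(x-k)<.6)).sum()>5])
now()
E
```

```text
plate 0.5480320724068231 125.63722835944974 [(26, np.float64(5.03)), (38, np.float64(5.11)), (50, np.float64(5.24)), (62, np.float64(5.32)), (74, np.float64(5.42)), (86, np.float64(5.62)), (98, np.float64(5.72)), (110, np.float64(5.98)), (122, np.float64(5.82))]
cheek 0.04379255861428281 125.02251266135696 [(26, np.float64(6.82)), (38, np.float64(6.86)), (50, np.float64(6.89)), (62, np.float64(6.85)), (74, np.float64(6.87)), (86, np.float64(6.85)), (98, np.float64(6.86)), (110, np.float64(6.89)), (122, np.float64(6.92))]
lip region [(6, np.float64(14.9)), (7, np.float64(14.9)), (8, np.float64(14.8)), (9, np.float64(14.2)), (10, np.float64(13.8)), (11, np.float64(13.4)), (12, np.float64(4.5)), (13, np.float64(3.9)), (14, np.float64(3.9)), (15, np.float64(3.9)), (16, np.float64(3.9)), (17, np.float64(3.9)), (18, np.float64(3.9)), (19, np.float64(4.1)), (20, np.float64(4.7)), (21, np.float64(5.0)), (22, np.float64(5.0)), (23, np.float64(5.0)), (24, np.float64(4.9))]
lip x,y,z 0.96 0.03 1.25 tilt -0.23 F slope -5.6 0.1 15.6 p [601.1  27.5  90.6] 21.8 [ -1.2  47.9 -85.6]
```

The lip is about 2 mm from the wall; the top still stands about 1.3 mm proud. A small turn to level it.

move_arm(commands="0.04 0.3 0 0 0 0 1; 0.09 0.6 0 0 0 0 1; 0.13 0.9 0 0 0 0 1; 0.13 0.9 0 0 0 0 1; 0.13 0.9 0 0 0 0 1")

```text
clock: 22.22
tcp_pos: [600.9, 27.5, 90.5]
tcp_rot: [[-0.964, 0.14, 0.225], [0.136, 0.99, -0.032], [-0.227, -0.0, -0.974]]
contact_force: [-14.3, 1.0, 9.8]
width: 0.175
gripper_force: 61.7
```

```bash
cat >> plan.py <<'E'
def tiltfit(f):
    X=cloud(f).reshape(-1,3);X=X[np.isfinite(X[:,0])];slot,sx,sy,sz=frames();q=X-slot;x,y,z=q@sx,q@sy,q@sz
    m=(abs(y)>50)&(abs(y)<86)&(x>24)&(x<146)&(abs(z-6)<8);k=np.polyfit(x[m],z[m],1);print('plate tilt',np.degrees(np.arctan(k[0])),'z at 22,150',np.polyval(k,[22,150]),'xmax',x[m].max())
E
python3 - <<'E'
from plan import *
now();tiltfit(shot('wrist'))
E
```

```text
lip x,y,z 0.64 0.05 2.52 tilt -1.16 F slope -6.1 -1.1 16.2 p [600.9  27.5  90.5] 22.2167 [ -1.1  49.  -85.7]
plate tilt 0.5332859032822437 z at 22,150 [4.96281597 6.15422251] xmax 124.63387593040416
```

move_arm(commands="-0.06 -0.4 0 -0.0005 0.0001 0.0002 1; -0.13 -0.9 0 -0.001 0.0001 0.0004 1; -0.13 -0.9 0 -0.0015 0.0002 0.0005 1; -0.13 -0.9 0 -0.0015 0.0002 0.0005 1; -0.13 -0.9 0 -0.0015 0.0002 0.0005 1")

```text
clock: 22.68
tcp_pos: [601.1, 27.3, 90.9]
tcp_rot: [[-0.959, 0.141, 0.244], [0.136, 0.99, -0.034], [-0.247, 0.0, -0.969]]
contact_force: [-2.0, 0.9, -0.8]
width: 0.171
gripper_force: 59.7
```

```bash
python3 - <<'E'
from plan import *
now();f=shot('wrist');tiltfit(f);inhand(f)
E
```

```text
lip x,y,z 1.21 -0.07 1.19 tilt -0.02 F slope -2.2 0.6 0.5 p [601.1  27.3  90.9] 22.6833 [ -1.2  47.6 -85.6]
plate tilt 0.768787294730563 z at 22,150 [5.02443156 6.74202195] xmax 125.63609117483297
pitch 21.81 roll 0.05 plane off 0.82 lip end 92.7 n 75534
```

move_arm(commands="0 0 0 0 0 0 0.6; 0 0 0 0 0 0 0.5; 0 0 0 0 0 0 0.4; 0 0 0 0 0 0 0.2; 0 0 0 0 0 0 0; 0 0 0 0 0 0 0")

```text
clock: 23.23
tcp_pos: [601.2, 27.3, 91.1]
tcp_rot: [[-0.959, 0.14, 0.245], [0.136, 0.99, -0.035], [-0.247, 0.0, -0.969]]
contact_force: [0.1, -0.1, -0.9]
width: 0.498
gripper_force: 0.0
```

```bash
python3 - <<'E'
from plan import *
R,p=now();f=shot('wrist');tiltfit(f);print(f['s']['width'],f['s']['contact_force'])
E
```

```text
lip x,y,z 1.4 -0.11 1.25 tilt 0.02 F slope -0.5 -0.1 -0.8 p [601.2  27.3  91.1] 23.2333 [ -1.2  47.6 -85.6]
plate tilt 0.5759904314788559 z at 22,150 [5.10159327 6.38841159] xmax 145.99864585751732
0.49798278375531585 [ 0.05354226 -0.06248655 -0.8792468 ]
```

Released. Backing off along the tool axis and checking from farther away.

move_arm(commands="0 0 0 -0.0005 0 0.002 -0.5; 0 0 0 -0.002 0.0003 0.008 -1; 0 0 0 -0.005 0.0007 0.02 -1; 0 0 0 -0.01 0.0014 0.04 -1; 0 0 0 -0.017 0.0024 0.068 -1; 0 0 0 -0.025 0.0036 0.1 -1; 0 0 0 -0.035 0.005 0.14 -1; 0 0 0 -0.045 0.0065 0.18 -1; 0 0 0 -0.056 0.008 0.22 -1; 0 0 0 -0.061 0.0087 0.24 -1; 0 0 0 -0.061 0.0087 0.24 -1; 0 0 0 -0.061 0.0087 0.24 -1")

```text
clock: 24.28
tcp_pos: [540.5, 36.1, 334.4]
tcp_rot: [[-0.958, 0.14, 0.25], [0.136, 0.99, -0.035], [-0.252, 0.0, -0.968]]
contact_force: [0.0, -0.1, 0.1]
width: 1.002
gripper_force: 0.0
```

move_arm(commands="0 0 0 0 0 0 -1; 0 0 0 0 0 0 -1; 0 0 0 0 0 0 -1")

```text
clock: 24.53
tcp_pos: [539.4, 36.0, 329.0]
tcp_rot: [[-0.96, 0.141, 0.241], [0.136, 0.99, -0.034], [-0.244, -0.0, -0.97]]
contact_force: [-0.3, 0.1, 0.7]
width: 0.997
gripper_force: 0.0
```

```bash
python3 - <<'E'
from plan import *
f=shot('wrist','w9.png');tiltfit(f);seat(f);X=cloud(f).reshape(-1,3);X=X[np.isfinite(X[:,0])];slot,sx,sy,sz=frames();q=X-slot;x,y,z=q@sx,q@sy,q@sz
m=(abs(y)>20)&(abs(y)<86)&(abs(z-6)<20)
print([(k,np.median(z[m&(abs(x-k)<1)]).round(1)) for k in list(range(4,30,2))+list(range(30,130,20))+list(range(134,170,2)) if (m&(abs(x-k)<1)).sum()>5])
m=(x>40)&(x<120)&(abs(z-6)<8);print([(k,np.median(z[m&(abs(y-k)<.6)]).round(1)) for k in list(range(-98,-84))+list(range(84,99)) if (m&(abs(y-k)<.6)).sum()>5])
c=(abs(y)>99)&(abs(y)<116)&(x>30)&(x<140)&(abs(z-6)<6);print('cheek fit',np.degrees(np.arctan(np.polyfit(x[c],z[c],1)[0])),status.read_state()['contact_force'])
E
```

```text
plate tilt 0.5743352737151501 z at 22,150 [5.05579214 6.33891244] xmax 145.95994763893887
plate low 1611 [4.09 5.07 6.06]
plate L 3615 [4.57 5.65 6.75]
plate R 3599 [4.69 5.77 6.81]
plate top 2890 [5.13 6.19 7.2 ]
cheekL 1378 [5.68 6.72 7.71]
cheekR 1376 [5.93 6.91 7.85]
[(4, np.float64(14.8)), (6, np.float64(14.9)), (8, np.float64(14.8)), (10, np.float64(13.5)), (12, np.float64(11.8)), (14, np.float64(3.9)), (16, np.float64(3.9)), (18, np.float64(3.9)), (20, np.float64(4.2)), (22, np.float64(5.0)), (24, np.float64(5.0)), (26, np.float64(5.1)), (28, np.float64(5.0)), (30, np.float64(5.0)), (50, np.float64(5.4)), (70, np.float64(5.6)), (90, np.float64(5.8)), (110, np.float64(6.0)), (134, np.float64(6.1)), (136, np.float64(6.2)), (138, np.float64(6.2)), (140, np.float64(6.2)), (142, np.float64(6.2)), (144, np.float64(6.2)), (146, np.float64(6.4)), (148, np.float64(5.9)), (150, np.float64(3.5)), (152, np.float64(5.4)), (154, np.float64(6.9)), (156, np.float64(6.8)), (158, np.float64(6.8)), (160, np.float64(7.0)), (162, np.float64(6.9)), (164, np.float64(7.0)), (166, np.float64(6.9)), (168, np.float64(6.9))]
[(-98, np.float64(6.8)), (-97, np.float64(6.6)), (-96, np.float64(6.7)), (-95, np.float64(6.9)), (-94, np.float64(6.1)), (-93, np.float64(1.9)), (-92, np.float64(-0.1)), (-91, np.float64(0.0)), (-90, np.float64(4.8)), (-89, np.float64(5.3)), (-88, np.float64(5.6)), (-87, np.float64(5.6)), (-86, np.float64(5.7)), (-85, np.float64(5.5)), (84, np.float64(5.4)), (85, np.float64(5.6)), (86, np.float64(5.6)), (87, np.float64(5.6)), (88, np.float64(5.7)), (89, np.float64(5.3)), (90, np.float64(4.9)), (91, np.float64(0.2)), (92, np.float64(-0.2)), (93, np.float64(-0.3)), (94, np.float64(1.0)), (95, np.float64(4.9)), (96, np.float64(6.6)), (97, np.float64(6.6)), (98, np.float64(6.8))]
cheek fit 0.13476331975076156 [-0.2001688  -0.44837741 -0.71162647]
```

```bash
python3 - <<'E'
from plan import *
import pickle
slot,sx,sy,sz=frames()
X=cloud(pickle.load(open('w2.pkl','rb'))).reshape(-1,3);X=X[np.isfinite(X[:,0])];q=X-slot;x,y,z=q@sx,q@sy,q@sz
m=(abs(y)<70)&(x>40)&(x<150)&(z>-12)&(z<12)&(np.hypot(X[:,0]-597,X[:,1]-15)>35)
for k in range(88,152,4):
    w=m&(abs(x-k)<2);print(k,w.sum(),np.percentile(z[w],[5,50,95]).round(1) if w.sum()>5 else '')
w=(x>120)&(x<150)&(abs(y)<92)
for yy in range(-90,91,15):
    mm=w&(abs(y-yy)<6)&(x>140)&(x<150);print('y',yy,mm.sum(),np.percentile(z[mm],[10,50,90]).round(1) if mm.sum()>3 else '')
E
```

```text
88 0 
92 0 
96 0 
100 0 
104 0 
108 0 
112 0 
116 0 
120 0 
124 0 
128 0 
132 0 
136 164 [-1.5 -0.3  1. ]
140 351 [-1.9 -0.2  1.2]
144 360 [-1.8 -0.2  1.2]
148 339 [-1.6 -0.1  2.2]
y -90 51 [-1.2 -0.2  1.5]
y -75 75 [-1.3 -0.   1. ]
y -60 73 [-1.2 -0.2  0.8]
y -45 75 [-1.3 -0.2  1.2]
y -30 77 [-1.4 -0.3  0.9]
y -15 76 [-1.3 -0.2  0.9]
y 0 75 [-1.3 -0.3  1. ]
y 15 75 [-1.3 -0.1  1. ]
y 30 75 [-1.1 -0.3  0.9]
y 45 75 [-1.2  0.   1.8]
y 60 74 [-1.2 -0.   1.7]
y 75 71 [-1.1  0.1  1.8]
y 90 49 [-1.   0.2  1.3]
```

The cover sits centred in the recess, lip home, but its top edge stands about 1.2 mm proud of the seat. I'll nudge it with a light press of the shut fingertips near the upper edge and look again.

```bash
python3 - <<'E'
from plan import *
R0,p0=now();slot,sx,sy,sz=frames();R=toolR(YAW,35)
for h in (60,16,6):print(h,*delta(R,slot+141*sx+(h)*sz,R0,p0))
print('5mm normal',sz*5)
E
```

```text
lip x,y,z 86.82 -0.15 232.25 tilt -0.18 F slope -0.5 -0.5 -0.5 p [539.5  36.  329.1] 24.5833 [ -1.1  75.2 -85.7]
60 [ -2.92 -20.67   0.  ] [ 0.085  -0.0117 -0.1606]
16 [ -2.92 -20.67   0.  ] [ 0.11   -0.0153 -0.1966]
6 [ -2.92 -20.67   0.  ] [ 0.1156 -0.0161 -0.2048]
5mm normal [-2.83941209  0.40309702  4.09576022]
```

move_arm(commands="-0.7 -5 0 0.01 -0.001 -0.02 1; -1.5 -10 0 0.025 -0.003 -0.045 1; -2.2 -15 0 0.04 -0.006 -0.075 1; -2.9 -20.7 0 0.055 -0.008 -0.105 1; -2.9 -20.7 0 0.07 -0.01 -0.135 1; -2.9 -20.7 0 0.085 -0.0117 -0.16 1; -2.9 -20.7 0 0.097 -0.0135 -0.177 1; -2.9 -20.7 0 0.105 -0.0145 -0.189 1; -2.9 -20.7 0 0.11 -0.0153 -0.1966 1; -2.9 -20.7 0 0.11 -0.0153 -0.1966 1; -2.9 -20.7 0 0.11 -0.0153 -0.1966 1; -2.9 -20.7 0 0.11 -0.0153 -0.1966 1")

```text
clock: 25.58
tcp_pos: [650.2, 20.8, 135.1]
tcp_rot: [[-0.809, 0.14, 0.571], [0.115, 0.99, -0.08], [-0.577, 0.001, -0.817]]
contact_force: [-0.3, -0.6, 0.3]
width: -0.002
gripper_force: 0.0
```

```bash
cat > tip.py <<'E'
from plan import *
s=status.read_state();p=np.array(s['tcp_pos']);F=np.array(s['contact_force']);slot,sx,sy,sz=frames();q=p-slot
print('tip',(q@sx).round(2),(q@sy).round(2),(q@sz).round(2),'Fn',(F@sz).round(1),'Fx',(F@sx).round(1),s['clock'],s['width'])
E
python3 tip.py
```

```text
tip 143.12 0.16 17.67 Fn 0.3 Fx -0.0 25.5833 -0.0017923522836939135
```

move_arm(commands="0 0 0 0 0 -0.002 1; 0 0 0 0.0005 0 -0.004 1; 0 0 0 0.001 -0.0001 -0.0055 1; 0 0 0 0.0018 -0.0002 -0.0065 1; 0 0 0 0.0025 -0.0003 -0.0075 1; 0 0 0 0.003 -0.0004 -0.0082 1; 0 0 0 0.0034 -0.0005 -0.0088 1; 0 0 0 0.0034 -0.0005 -0.0088 1; 0 0 0 0.0034 -0.0005 -0.0088 1")

```text
clock: 26.33
tcp_pos: [653.5, 20.2, 125.4]
tcp_rot: [[-0.809, 0.14, 0.571], [0.115, 0.99, -0.08], [-0.576, 0.001, -0.817]]
contact_force: [0.2, -0.9, 0.4]
width: -0.001
gripper_force: 0.0
```

```bash
python3 tip.py
```

```text
tip 140.25 0.03 7.87 Fn 0.2 Fx 0.5 26.3333 -0.001465401584439866
```

move_arm(commands="0 0 0 0.0003 0 -0.0004 1; 0 0 0 0.0006 -0.0001 -0.0008 1; 0 0 0 0.0008 -0.0001 -0.0012 1; 0 0 0 0.0011 -0.0002 -0.0016 1; 0 0 0 0.0014 -0.0002 -0.002 1; 0 0 0 0.0014 -0.0002 -0.002 1; 0 0 0 0.0014 -0.0002 -0.002 1")

```text
clock: 26.92
tcp_pos: [654.4, 20.2, 124.2]
tcp_rot: [[-0.809, 0.14, 0.57], [0.115, 0.99, -0.08], [-0.576, 0.0, -0.818]]
contact_force: [-14.9, 0.3, 13.4]
width: 0.002
gripper_force: 9.4
```

```bash
python3 tip.py; python3 -c "
from plan import *
tiltfit(shot('wrist'))"
```

```text
tip 140.35 0.1 6.36 Fn 19.4 Fx -4.4 26.9167 0.0018603646511844325
plate tilt 0.37820336736243376 z at 22,150 [5.00025479 5.8451815 ] xmax 145.99548621292013
```

move_arm(commands="0 0 0 -0.001 0.0001 0.0015 1; 0 0 0 -0.004 0.0005 0.006 1; 0 0 0 -0.012 0.0015 0.018 1; 0 0 0 -0.025 0.0035 0.036 1; 0 0 0 -0.04 0.0055 0.058 1; 0 0 0 -0.058 0.008 0.084 1; 0 0 0 -0.076 0.01 0.11 1; 0 0 0 -0.095 0.013 0.138 1; 0 0 0 -0.11 0.015 0.16 1; 0 0 0 -0.115 0.016 0.17 1; 0 0 0 -0.115 0.016 0.17 1; 0 0 0 -0.115 0.016 0.17 1")

```text
clock: 27.97
tcp_pos: [540.1, 36.1, 294.5]
tcp_rot: [[-0.808, 0.14, 0.573], [0.115, 0.99, -0.08], [-0.578, 0.001, -0.816]]
contact_force: [0.8, -0.2, 0.0]
width: 0.001
gripper_force: 0.0
```

```bash
python3 - <<'E'
from plan import *
f=shot('wrist');tiltfit(f);seat(f)
X=cloud(f).reshape(-1,3);X=X[np.isfinite(X[:,0])];slot,sx,sy,sz=frames();q=X-slot;x,y,z=q@sx,q@sy,q@sz
for s_ in(1,-1):
    m=(s_*y>25)&(s_*y<72)&(abs(z-6)<20);print([(k,np.median(z[m&(abs(x-k)<.7)]).round(1)) for k in list(range(10,24))+list(range(144,156)) if (m&(abs(x-k)<.7)).sum()>3])
E
```

```text
plate tilt 0.423075068724495 z at 22,150 [5.02319899 5.96837494] xmax 145.99867338484415
plate low 2689 [4.08 5.11 6.08]
plate L 5106 [4.38 5.42 6.49]
plate R 5076 [4.51 5.52 6.57]
plate top 3610 [4.81 5.74 6.7 ]
cheekL 1965 [5.81 6.78 7.8 ]
cheekR 1984 [5.96 6.93 7.88]
[(10, np.float64(14.2)), (11, np.float64(12.9)), (12, np.float64(4.2)), (13, np.float64(4.0)), (14, np.float64(4.0)), (15, np.float64(4.0)), (16, np.float64(3.9)), (17, np.float64(4.1)), (18, np.float64(4.1)), (19, np.float64(4.0)), (20, np.float64(4.7)), (21, np.float64(5.0)), (22, np.float64(5.1)), (23, np.float64(5.2)), (144, np.float64(6.0)), (145, np.float64(5.9)), (146, np.float64(5.9)), (147, np.float64(5.8)), (148, np.float64(5.7)), (149, np.float64(5.3)), (150, np.float64(3.4)), (151, np.float64(4.8)), (152, np.float64(5.8)), (153, np.float64(6.9)), (154, np.float64(6.8)), (155, np.float64(7.1))]
[(10, np.float64(14.4)), (11, np.float64(13.2)), (12, np.float64(4.7)), (13, np.float64(4.1)), (14, np.float64(4.0)), (15, np.float64(4.0)), (16, np.float64(4.1)), (17, np.float64(3.9)), (18, np.float64(4.2)), (19, np.float64(4.2)), (20, np.float64(4.8)), (21, np.float64(5.0)), (22, np.float64(5.0)), (23, np.float64(5.1)), (144, np.float64(5.8)), (145, np.float64(6.1)), (146, np.float64(6.1)), (147, np.float64(6.1)), (148, np.float64(6.0)), (149, np.float64(5.5)), (150, np.float64(3.1)), (151, np.float64(4.7)), (152, np.float64(5.7)), (153, np.float64(6.4)), (154, np.float64(7.0)), (155, np.float64(7.0))]
```

The press helped (0.57° → 0.42°). One firmer press, still under 35 N.

move_arm(commands="0 0 0 0.015 -0.002 -0.022 1; 0 0 0 0.038 -0.005 -0.056 1; 0 0 0 0.06 -0.0085 -0.09 1; 0 0 0 0.08 -0.011 -0.12 1; 0 0 0 0.096 -0.0135 -0.143 1; 0 0 0 0.106 -0.015 -0.157 1; 0 0 0 0.11 -0.0155 -0.163 1; 0 0 0 0.112 -0.0157 -0.1658 1; 0 0 0 0.1132 -0.0158 -0.1675 1; 0 0 0 0.1142 -0.0159 -0.169 1; 0 0 0 0.1148 -0.016 -0.1698 1; 0 0 0 0.1154 -0.016 -0.1705 1")

```text
clock: 29.02
tcp_pos: [655.1, 20.2, 124.6]
tcp_rot: [[-0.809, 0.14, 0.571], [0.115, 0.99, -0.08], [-0.577, 0.0, -0.817]]
contact_force: [-22.2, 0.8, 20.3]
width: -0.004
gripper_force: 14.7
```

move_arm(commands="0 0 0 0 0 -0.0002 1; 0 0 0 0.0001 0 -0.0003 1; 0 0 0 0.0001 0 -0.0003 1; 0 0 0 0.0001 0 -0.0003 1")

```text
clock: 29.35
tcp_pos: [655.0, 20.2, 124.7]
tcp_rot: [[-0.809, 0.14, 0.572], [0.115, 0.99, -0.081], [-0.577, 0.0, -0.817]]
contact_force: [-14.5, -0.7, 11.7]
width: 0.004
gripper_force: 8.4
```

```bash
python3 tip.py; python3 -c "
from plan import *
tiltfit(shot('wrist'))"
```

```text
tip 141.09 0.19 6.39 Fn 17.8 Fx -5.0 29.35 0.004320304745152657
plate tilt 0.3931224261797709 z at 22,150 [4.99433665 5.87259436] xmax 145.99727599350837
```

The tip stops at the same height, so the cover is on its stop. Retreating, then a final check.

move_arm(commands="0 0 0 -0.001 0.0001 0.0015 1; 0 0 0 -0.004 0.0005 0.006 1; 0 0 0 -0.012 0.0015 0.018 1; 0 0 0 -0.025 0.0035 0.036 1; 0 0 0 -0.04 0.0055 0.058 1; 0 0 0 -0.058 0.008 0.084 1; 0 0 0 -0.076 0.01 0.11 1; 0 0 0 -0.095 0.013 0.138 1; 0 0 0 -0.12 0.015 0.165 1; 0 0 0 -0.14 0.016 0.185 1; 0 0 0 -0.15 0.016 0.19 1; 0 0 0 -0.15 0.016 0.19 1")

```text
clock: 30.4
tcp_pos: [505.2, 36.3, 317.3]
tcp_rot: [[-0.805, 0.14, 0.577], [0.114, 0.99, -0.08], [-0.583, 0.001, -0.813]]
contact_force: [0.4, -0.5, 0.3]
width: 0.001
gripper_force: 0.0
```

```bash
python3 - <<'E'
from plan import *
tiltfit(shot('wrist'))
f=shot('top');X=cloud(f);z=X[...,2]
def r(n,u0,u1,v0,v1,lo,hi):
    P=X[v0:v1,u0:u1].reshape(-1,3);P=P[(P[:,2]>lo)&(P[:,2]<hi)];print(n,len(P),np.round(cv2.minAreaRect(P[:,:2].astype(np.float32)),1) if 0 else cv2.minEnclosingCircle(P[:,:2].astype(np.float32)))
r('dish',480,520,160,200,25,60);r('rack',240,290,145,205,25,100);r('bottle cap',440,525,215,300,145,160)
print(f['s']['clock'],f['s']['contact_force'])
E
```

```text
plate tilt 0.4235098076324046 z at 22,150 [5.03950086 5.98564808] xmax 145.99865082350829
dish 655 ((705.730712890625, -408.7622985839844), 49.11088943481445)
rack 1004 ((706.7940063476562, 367.5108642578125), 82.23600769042969)
bottle cap 102 ((447.833251953125, -355.246337890625), 18.985828399658203)
30.45 [ 0.13631843  0.01696926 -0.7619364 ]
```

Bottle cap height fits a bottle standing on the tray floor, the bystanders are where they were, and the cover is stable. Handing in.

```bash
python3 -c "
from bench import ticket;print(ticket.hand_in())"
```

```text
the job is handed in; nothing more can be done
None
```

The job is handed in at about 30 s: the bottle stands upright in the tray, the cover is hooked about 2 mm from the slot wall and lies in its recess, though its upper edge still reads about 1 mm above the seat after two light presses, the gripper is clear, and the dishes and rack are where they were.

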